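# Clip the ridge cap onto the model roof

### The arm

A 7-joint arm with a two-finger parallel gripper is mounted at the origin on the work surface. World frame = base frame: x ahead of the robot, y to its left, z up, the work surface at z = 0. Lengths are in mm, angles in degrees, forces in N, time in s.
With the tool pointing down it reaches from about 400 to 925 mm from the base axis. Payload 4.1 kg.
Tool frame: the origin (TCP) lies at the centre of the arm's flange, where the gripper is bolted on; the fingertips stand 173 mm ahead of it and the grasp point (between the pads) lies 155 mm ahead of it; z points along the fingers, y is the line along which they close (so a half turn about z gives the same grasp; the last joint's range is limited). The gripper opens to 85 mm and grips with 20 to 120 N. Pads are 22 mm wide; open, the fingers measure 114 mm over their backs; the gripper's body (76 mm by 85 mm) begins 54 mm behind the grasp point. The pads swing forward as they close: fully open they stand 13 mm farther back than shut.
Start: joints at [62.223, 22.827, 2.584, 88.041, -1.071, 69.15, -2.905], TCP at [244.628, -602.225, 404.747] pointing down, gripper open.
Joint ranges: [-161.44, 161.44], [-28.35, 127.94], [-78.24, 83.42], [0, 140.83], [-78.03, 258.03], [13.02, 114.36], [-168.23, 168.23]. Speed limits (degrees/s): [147.25, 147.25, 180, 180, 180, 180, 180].

### API

Orientations are given as [roll, pitch, yaw] about the fixed x, y, z axes, in that order (R = Rz(yaw) Ry(pitch) Rx(roll)).
In Python, from station import bot gives the robot as it stands.
- The arm moves only by the tool step_arm, never from a script. Its argument "rows" is a list of rows, each an object of numbers: "fingers": the opening, from 0 (shut) to 1 (fully open); "x", "y", "z": the shift along the world's x, y, z in mm; "wx", "wy", "wz": the turn, a rotation vector about the world's x, y, z in rad. In form: [{"fingers": .., "x": .., "y": .., "z": .., "wx": .., "wy": .., "wz": ..}, ...]. A call has 1 to 5 rows; each row is the pose to reach, as a shift and turn from the pose commanded when the call began; what a row does not reach only later rows make up. A row lasts 1/12 s, in which the tool goes at most 41.7 mm and 7.16 degrees, less where a joint would pass 70% of its speed; a pose out of reach is approached as far as the arm can. A call with a gripper value outside its range is refused whole. The fingers move at their own pace and stop on an object; "newtons" is the grip in N (left out, the last holds). Time passes only in rows, so rows that repeat a pose let the fingers close. It gives the time, the measured TCP pose, the force, the opening and the grip force at its end, in the units of the state.
- bot.observe(): the state, without advancing time (a new reading comes with each control period).
- bot.capture(name): name is "scene" or "side" or "wrist"; returns a dict with "img" (480x640x3 uint8, blue, green, red), "K" (3x3 intrinsics, pixels), "xyz" and "attitude" of the camera in the world. Camera axes: x right, y down, z forward; pixel columns grow to the right and rows downward; lengths in mm; the calibration is good to about 2 mm. The wrist camera is an equidistant fisheye: a pixel r from the principal point sees the ray r / f radians off the axis. A picture is of the moment at which its call begins. There is no depth.
- bot.sign_off(): hands the job in; it is judged then, once.
The state is a dict: "time": time; "qpos": joint angles; "qd": joint speeds; "joint_torque": joint torques, N m; "position": TCP position; "ee_rot": TCP orientation; "wrist_force": force on the tool from outside, world axes, zero at the start; "wrist_torque": the same for the moment, N m; "width": finger opening in mm; "grasp_force": force on a finger pad.
Only numpy, scipy, OpenCV 4.12 (cv2) and the standard library are available. Lean on these libraries where they do the work, as an engineer would, in place of code of your own. Each camera call takes 0.05 s, during which the arm holds its last target. There are 200 camera calls.

### The job

Set the copper ridge cap over the upper edge of the leaning roof panel, pushed fully down and centred along it, and let go of it. Then squeeze open the orange spring clip on the rack, take it off and clip it squarely across the middle of the cap, pushed well down over it, so that it holds cap and panel while the glue sets. Leave the blue clip and everything else on the bench where they are.

Things in the scene. Friction and masses are not known exactly. Their poses are not given: they have to be found in the camera images.
- jig: Fixed plywood assembly jig: base 190 x 220 x 12 mm; two wooden struts hold the roof panel's lower half from beneath, at 75 mm either side of its middle. Origin: centre of the base's underside. z is up.
- panel: Grey corrugated model roof panel fixed in the jig: 7 mm thick (x), 200 mm long (y), 140 mm from lower to upper edge (z), the upper edge bevelled to 3 mm. Origin: middle of its lower edge, at mid thickness. It leans 32 degrees from vertical: its z axis points up the slope to the upper edge, its x axis is the normal of its upper face. The upper 60 mm stand free on both faces.
- panel_edge (a point): Middle of the panel's upper edge, 140 mm along the panel's z axis from its origin, about 144 mm above the table; axes as the panel's.
- cap: Loose copper-coloured ridge cap, an inverted U channel, starting on the table with its open side down: 140 mm long (y), 16 mm wide outside (x), 30 mm high (z); slot 10 mm wide and 26 mm deep, walls 3 mm, top web 4 mm. Origin: centre of its underside. The two ends are alike. 60 g.
- cap_top (a point): Centre of the cap's upper face, 30 mm above the cap's origin.
- rack: Fixed clip rack: base 100 x 190 x 12 mm with an upright board 16 mm thick (x), 190 mm long (y), its top edge 86 mm above the table, on which both clips are clipped. Origin: centre of the base's underside.
- orange_clip: Loose orange spring clip with handles up, 128 mm tall, 24 mm wide (y), 70 g. Origin: the pivot; z points from jaws to handles, x is the direction in which handles and jaws open and close. Rubber jaw pads reach from 38 to 62 mm below the pivot; squeezed fully they stand 31 mm apart at the top and 41 mm at their tips.
- orange_clip_grip (a point): Where to pinch the orange clip's handles along its x: on its mid line, 40 mm above the pivot. Handles run from 12 to 67 mm above the pivot; at rest on the rack they flare to 60 mm across at the top. Pinched (about 15 N; 30 N is safe) they come parallel, 34 mm across outside, at a stop.
- orange_clip_throat (a point): Lower end of the black tongue between the orange clip's jaws, on its mid line 36 mm below the pivot: it rests on whatever edge the clip is pushed fully onto.
- orange_clip_a (a joint): Opening of one orange jaw (rad; the other mirrors it): 0 gripping something 16 mm thick, 0.2 squeezed fully open, -0.12 closed on nothing.
- blue_clip: Blue spring clip of the same shape on the same rack, 90 mm from the orange one, on either side. Leave alone. Origin: the pivot, as for the orange clip.
- glue: White glue bottle with red cap, 42 mm across, 110 mm tall; bystander. Origin: centre of its underside.
- jar_red: Red paint jar, 40 mm across, 45 mm tall; bystander. Origin: centre of its underside.
- jar_yellow: Yellow paint jar, same size; bystander.
- jar_green: Green paint jar, same size; bystander.
- brush: Paint brush, 150 mm long, lying flat; bystander.
- block: Steel block 60 x 35 x 30 mm; bystander. Origin: centre of its underside.
Mind the look-alikes: they are no part of the job. What is meant by the cap is not green or yellow, and is the smaller of those in its own colour.

How it is judged:
By the outcome, as a careful person would: the job done as asked, in the order asked, and still so for the second after the job is handed in, with the robot touching nothing.
It also fails if it takes over 66 s, if anything falls off the work surface, if the arm or the gripper's body presses on something with over 40 N, if the wrist force passes 120 N, or if a joint passes its speed limit or range.

## Working session

There is one attempt and no reset: what is moved stays moved. The work goes in short steps, Python scripts to look and compute and a tool call to move; the robot and the scene stay as the last step left them, time stands still between calls to the robot, and variables do not carry over. Pictures are saved under pics/ and viewed, at most 10 in all, crops included, and the job is handed in when it is done.

Besides the shell and the picture viewer there is one more tool, called after "Request:" in YAML: its name, and indented under it one key for each argument. step_arm: Moves the arm, as the interface text tells. Its arguments: {"type":"object","properties":{"rows":{"type":"array"},"newtons":{"type":"number"}},"required":["rows"]}

```bash
ls; mkdir -p pics; cat > h.py <<'E'
import numpy as np, cv2, json
from scipy.spatial.transform import Rotation as R
from station import bot
def cap(n,save=None):
    c=bot.capture(n)
    if save: cv2.imwrite('pics/'+save,c['img'])
    return c
def rot(a): return R.from_euler('xyz',a,degrees=True).as_matrix()
E
python3 - <<'E'
from h import *
print(bot.observe())
a=cap('scene','a.png');b=cap('side','b.png')
for c in(a,b): print(c['K'],c['xyz'],c['attitude'])
import numpy as np
cv2.imwrite('pics/ab.png',cv2.resize(np.vstack([a['img'],b['img']]),(0,0),fx=.625,fy=.625))
E
```

```text
pics
{'time': 0.0, 'qpos': array([62.22290273, 22.87034205,  2.58049301, 88.11290633, -1.071136  ,
       69.15027937, -2.90615107]), 'qd': array([ 0.03701136,  0.05067653,  0.08057219, -0.04327822, -0.11982145,
        0.06861298, -0.04814967]), 'joint_torque': array([ 1.56535289e-04, -4.75118709e+01,  1.36501618e+00, -2.54222131e+01,
        1.17960130e-02,  9.57326760e-03, -1.92227537e-05]), 'position': array([ 244.52462337, -601.93473176,  403.69087323]), 'ee_rot': array([-1.79890902e+02,  7.89665558e-03,  2.21098910e+01]), 'wrist_force': array([-0.05380525, -0.22468303, -0.44669866]), 'wrist_torque': array([0.00321214, 0.00756319, 0.00188319]), 'grasp_force': 0.0, 'width': 85.47973976389765}
[[499.85990666   0.         314.01030976]
 [  0.         499.85990666 240.38801884]
 [  0.           0.           1.        ]] [1137.86188872  648.78525835  949.30618656] [-134.12287964    0.98242755  132.37084672]
[[575.53533979   0.         313.8276347 ]
 [  0.         575.53533979 238.74318613]
 [  0.           0.           1.        ]] [-126.50646045  674.12458523  901.44297236] [-130.59147586   -0.14922424 -133.24823273]
```

View pics/a.png

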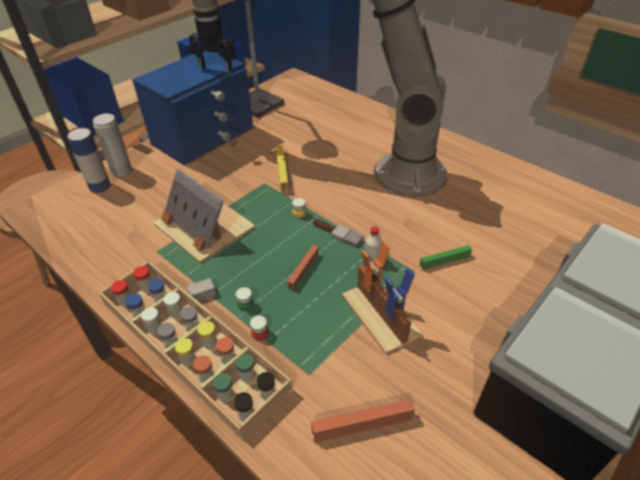

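View pics/b.png

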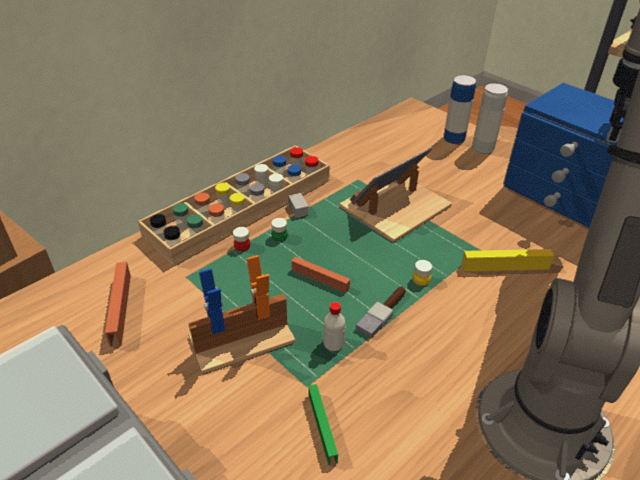

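Scene view: the copper candidates are the short bar at (304,266) and the long bar at (363,420). The yellow bar at (283,170) and green bar at (446,257) are decoys. The short copper bar at (304,266), in the side view at (320,275), fits as the cap because it is the smaller of its colour. The panel is at about (193,208), the orange clip at about (372,262) and the blue clip at about (400,290). I'll confirm in enlarged crops and measure.

```bash
python3 - <<'E'
from h import *
a=cv2.imread('pics/a.png');b=cv2.imread('pics/b.png')
def crop(i,x,y,w=100,h=75): return cv2.resize(i[y:y+h,x:x+w],(400,300),interpolation=cv2.INTER_CUBIC)
m=np.vstack([np.hstack([crop(a,150,165,120,90),crop(b,335,140,120,90)]),np.hstack([crop(a,280,220,160,120),crop(b,190,240,160,120)])])
cv2.imwrite('pics/c.png',m)
E
```

```text
(no output)
```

View pics/c.png

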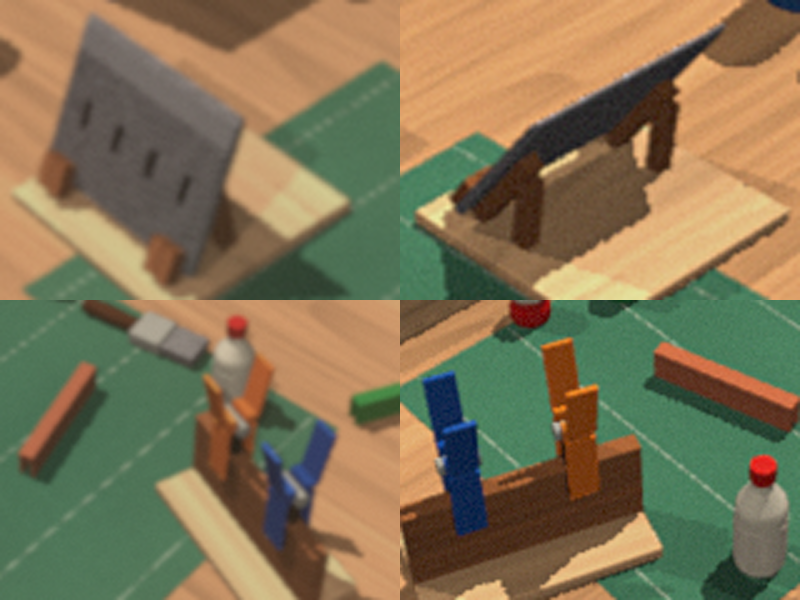

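The crop confirms it: the short copper bar, lower left tile, is a plain channel with its open side down. The tiles also show the panel's upper edge, scene (177.6,169.5)-(222.9,201.6) and side (431.6,148.4)-(374,178), and the orange clip nearer the cap end of the rack.

```bash
cat >> h.py <<'E'
def ray(c,p):
    K=np.array(c['K']); d=np.array([(p[0]-K[0,2])/K[0,0],(p[1]-K[1,2])/K[1,1],1.])
    d=rot(c['attitude'])@(d/np.linalg.norm(d)); return np.array(c['xyz']),d
def plane(c,p,z):
    o,d=ray(c,p); return o+d*(z-o[2])/d[2]
def tri(r1,r2):
    (o1,d1),(o2,d2)=r1,r2
    t=np.linalg.lstsq(np.c_[d1,-d2],o2-o1,rcond=None)[0]
    p,q=o1+t[0]*d1,o2+t[1]*d2
    return (p+q)/2,np.linalg.norm(p-q)
class C(dict): pass
A=dict(K=[[499.86,0,314.01],[0,499.86,240.39],[0,0,1]],xyz=[1137.86,648.785,949.306],attitude=[-134.12287964,.98242755,132.37084672])
B=dict(K=[[575.535,0,313.828],[0,575.535,238.743],[0,0,1]],xyz=[-126.506,674.1246,901.443],attitude=[-130.59147586,-.14922424,-133.24823273])
E
python3 - <<'E'
from h import *
np.set_printoptions(precision=1,suppress=True)
a=cv2.imread('pics/a.png');b=cv2.imread('pics/b.png')
T=lambda p,q:tri(ray(A,p),ray(B,q))
ca=lambda x,y,ox,oy,s:(ox+x*s,oy+y*s)
# panel upper corners
P1=T(ca(92,15,150,165,.3),ca(322,28,335,140,.3));P2=T(ca(243,122,150,165,.3),ca(130,127,335,140,.3))
L=T(ca(192,272,150,165,.3),ca(60,210,335,140,.3))
print('panel',P1,P2,L,np.linalg.norm(P1[0]-P2[0]))
for n,(i,c,roi) in dict(a=(a,A,(280,235,50,60)),b=(b,B,(280,250,80,50))).items():
    x,y,w,h=roi; hsv=cv2.cvtColor(i[y:y+h,x:x+w],cv2.COLOR_BGR2HSV)
    m=((hsv[...,0]<20)|(hsv[...,0]>170))&(hsv[...,1]>90)
    m=m.astype(np.uint8); cs=max(cv2.findContours(m,0,1)[0],key=cv2.contourArea)
    ap=cv2.approxPolyDP(cv2.convexHull(cs),1.5,True)[:,0]+[x,y]
    for p in ap: print(n,p,plane(c,p,30)[:2],plane(c,p,0)[:2])
# clips in side/scene: orange mask
for nm,lo,hi in(('or',(8,170,120),(20,255,255)),('bl',(105,150,60),(125,255,255))):
  for i,c,roi in((a,A,(350,230,70,90)),(b,B,(195,250,80,90))):
    x,y,w,h=roi; m=cv2.inRange(cv2.cvtColor(i[y:y+h,x:x+w],cv2.COLOR_BGR2HSV),lo,hi)
    for k in cv2.findContours(m,0,1)[0]:
        if cv2.contourArea(k)>20: print(nm,(cv2.minAreaRect(k)[0]+np.array([x,y])),cv2.boundingRect(k),cv2.contourArea(k))
# clip tops by eye (handle top centres)
f=lambda x,y:(280+x*.4,220+(y-300)*.4); g=lambda x,y:(190+(x-400)*.4,240+(y-300)*.4)
print('or handle tops',T(f(212,380),g(558,343)),T(f(258,358),g(582,390)))
print('blue tops',T(f(272,445),g(440,377)),T(f(322,425),g(460,427)))
print('board top ends (side)',[plane(B,g(*p),86) for p in((400,503),(638,437))], [plane(A,f(*p),86) for p in((200,405),(327,555))])
E
```

```text
panel (array([ 572.5, -391.1,  139.7]), np.float64(3.5440802486952503)) (array([ 581.5, -187.9,  141.7]), np.float64(4.745953568450298)) (array([ 649.2, -195.5,   27.5]), np.float64(3.391407735543867)) 203.35055323188377
a [317 246] [458.5  18.3] [436.3  -2.3]
a [315 258] [494.1  43.6] [473.   23.8]
a [294 289] [603.8  75.2] [586.4  56.5]
a [289 287] [607.3  61.8] [590.   42.6]
a [288 279] [590.6  42. ] [572.7  22.2]
a [311 246] [468.8   6.5] [447.  -14.4]
b [292 259] [595.4  58.9] [620.2  37.8]
b [297 257] [592.7  46.4] [617.4  24.7]
b [348 278] [467.7  10.9] [488.1 -11.9]
b [348 288] [446.7  32.6] [466.4  10.5]
b [344 292] [444.2  47.1] [463.9  25.6]
b [292 270] [568.8  82.5] [592.7  62.2]
or [367.7 276.4] (14, 33, 9, 28) 95.5
or [382.1 255.8] (24, 13, 14, 27) 140.5
or [261.9 297.7] (61, 42, 12, 12) 20.5
or [254.6 270.2] (52, 5, 22, 33) 283.0
bl [213.4 300.6] (4, 19, 26, 65) 740.0
or handle tops (array([519.9, 215.6, 185.3]), np.float64(3.242691736269988)) (array([471.8, 230.5, 183.5]), np.float64(7.710640807244945))
blue tops (array([547.9, 300. , 187.3]), np.float64(5.429940386684535)) (array([500.4, 316.7, 184. ]), np.float64(6.390783967614113))
board top ends (side) [array([550.8, 351. ,  86. ]), array([480.8, 176.8,  86. ])] [array([472.4, 169.3,  86. ]), array([538. , 358.6,  86. ])]
```

Request:
step_arm:
  rows:
    - {"x": 35,"y": 20,"z": 0,"fingers": 1}
    - {"x": 55,"y": 55,"z": 0}
    - {"x": 68,"y": 92,"z": 0}
    - {"x": 72,"y": 130,"z": 0,"wz": -0.06}
    - {"x": 75,"y": 160,"z": 0,"wz": -0.12}

```text
invalid input at $.rows[0]: expected keys fingers, x, y, z, wx, wy, wz
```

Request:
step_arm:
  rows:
    - {"x": 14,"y": 32}
    - {"x": 28,"y": 64}
    - {"x": 42,"y": 96}
    - {"x": 56,"y": 128}
    - {"x": 70,"y": 160}

```text
invalid input at $.rows[0]: expected keys fingers, x, y, z, wx, wy, wz
```

Request:
step_arm:
  rows:
    - {"x": 14,"y": 32}
    - {"x": 28,"y": 64}
    - {"x": 42,"y": 96}
    - {"x": 56,"y": 128}
    - {"x": 70,"y": 160}

```text
invalid input at $.rows[0]: expected keys fingers, x, y, z, wx, wy, wz
```

Request:
step_arm:
  rows:
    - {"x": 14,"y": 32}
    - {"x": 28,"y": 64,"z": -20}
    - {"x": 42,"y": 96,"z": -40}
    - {"x": 56,"y": 128,"z": -60}
    - {"x": 70,"y": 155,"z": -80}

```text
invalid input at $.rows[0]: expected keys fingers, x, y, z, wx, wy, wz
```

Request:
step_arm:
  rows:
    - {"fingers": 1,"x": 35,"y": 20,"z": 0,"wx": 0,"wy": 0,"wz": 0}
    - {"fingers": 1,"x": 55,"y": 55,"z": 0,"wx": 0,"wy": 0,"wz": 0}
    - {"fingers": 1,"x": 68,"y": 92,"z": 0,"wx": 0,"wy": 0,"wz": 0}
    - {"fingers": 1,"x": 72,"y": 130,"z": 0,"wx": 0,"wy": 0,"wz": -0.06}
    - {"fingers": 1,"x": 75,"y": 160,"z": 0,"wx": 0,"wy": 0,"wz": -0.12}

```text
time: 0.52
position: [320.9, -438.9, 404.0]
ee_rot: [-179.9, -0.0, 15.3]
wrist_force: [-0.5, -0.4, -0.0]
width: 85.7
grasp_force: 0.0
```

Request:
step_arm:
  rows:
    - {"fingers": 1,"x": 14,"y": 32,"z": 0,"wx": 0,"wy": 0,"wz": 0}
    - {"fingers": 1,"x": 28,"y": 64,"z": 0,"wx": 0,"wy": 0,"wz": 0}
    - {"fingers": 1,"x": 42,"y": 96,"z": 0,"wx": 0,"wy": 0,"wz": 0}
    - {"fingers": 1,"x": 56,"y": 128,"z": 0,"wx": 0,"wy": 0,"wz": 0}
    - {"fingers": 1,"x": 70,"y": 160,"z": 0,"wx": 0,"wy": 0,"wz": 0}

```text
time: 0.93
position: [389.7, -280.4, 404.5]
ee_rot: [-180.0, 0.0, 15.2]
wrist_force: [1.2, -0.6, 0.3]
width: 85.2
grasp_force: 0.0
```

Request:
step_arm:
  rows:
    - {"fingers": 1,"x": 14,"y": 32,"z": 0,"wx": 0,"wy": 0,"wz": 0}
    - {"fingers": 1,"x": 28,"y": 64,"z": 0,"wx": 0,"wy": 0,"wz": 0}
    - {"fingers": 1,"x": 42,"y": 96,"z": 0,"wx": 0,"wy": 0,"wz": 0}
    - {"fingers": 1,"x": 56,"y": 128,"z": 0,"wx": 0,"wy": 0,"wz": 0}
    - {"fingers": 1,"x": 70,"y": 160,"z": 0,"wx": 0,"wy": 0,"wz": 0}

```text
time: 1.35
position: [459.7, -120.6, 404.5]
ee_rot: [180.0, 0.0, 15.2]
wrist_force: [1.3, -1.0, -0.1]
width: 85.3
grasp_force: 0.0
```

Request:
step_arm:
  rows:
    - {"fingers": 1,"x": 14,"y": 32,"z": 0,"wx": 0,"wy": 0,"wz": 0}
    - {"fingers": 1,"x": 28,"y": 64,"z": -20,"wx": 0,"wy": 0,"wz": 0}
    - {"fingers": 1,"x": 42,"y": 96,"z": -40,"wx": 0,"wy": 0,"wz": 0}
    - {"fingers": 1,"x": 56,"y": 128,"z": -60,"wx": 0,"wy": 0,"wz": 0}
    - {"fingers": 1,"x": 70,"y": 155,"z": -80,"wx": 0,"wy": 0,"wz": 0}

```text
time: 1.77
position: [529.7, 35.2, 323.8]
ee_rot: [-180.0, -0.0, 15.3]
wrist_force: [0.5, -0.7, 0.1]
width: 85.3
grasp_force: 0.0
```

```bash
python3 - <<'E'
from h import *
w=cap('wrist','w1.png'); o=bot.observe(); print(w['K'],w['xyz'],w['attitude'],o['position'],o['ee_rot'])
json.dump({k:np.array(w[k]).tolist() for k in('K','xyz','attitude')},open('w1.json','w'))
E
```

```text
[[371.64829954   0.         322.6598885 ]
 [  0.         371.64829954 239.11324718]
 [  0.           0.           1.        ]] [593.67263695  53.35828725 292.35971169] [ 1.64758375e+02  1.43403626e-01 -7.47046002e+01] [530.28687912  41.05294318 320.20160043] [-1.79603929e+02  8.22395705e-02  1.57389786e+01]
```

View pics/w1.png

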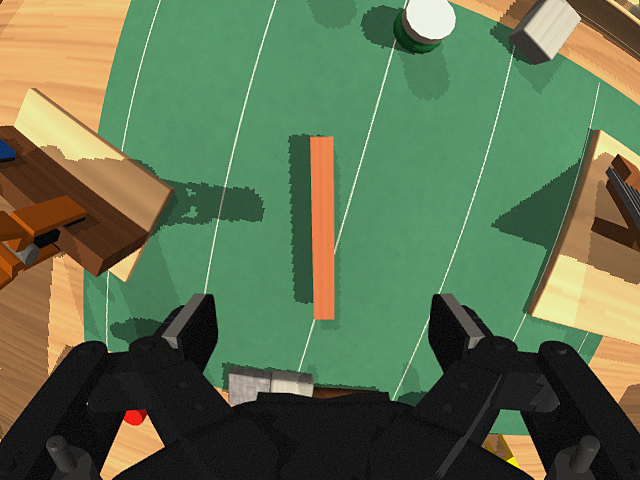

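Wrist view: the cap's top face spans (311,136)-(334,136) to (314,319)-(335,319), between the open fingers at (195,325) and (455,325). The rack is on the left and the jig on the right. The brush handle and ferrule at about (270,385) lie near the hand.

```bash
cat >> h.py <<'E'
def wray(c,p):
    K=np.array(c['K']); v=np.array([p[0]-K[0,2],p[1]-K[1,2]]); r=np.hypot(*v); t=r/K[0,0]
    d=np.r_[v/r*np.sin(t),np.cos(t)]; return np.array(c['xyz']),rot(c['attitude'])@d
def wplane(c,p,z):
    o,d=wray(c,p); return o+d*(z-o[2])/d[2]
E
python3 - <<'E'
from h import *
np.set_printoptions(precision=1,suppress=True)
i=cv2.imread('pics/w1.png');c=json.load(open('w1.json'))
hsv=cv2.cvtColor(i,cv2.COLOR_BGR2HSV); m=cv2.inRange(hsv,(3,100,150),(14,255,255)); m[:,:280]=0;m[:,360:]=0;m[:120]=0;m[340:]=0
k=max(cv2.findContours(m,0,1)[0],key=cv2.contourArea); bx=cv2.boxPoints(cv2.minAreaRect(k)); print(bx)
q=np.array([wplane(c,p,30)[:2] for p in bx]);print(q,q.mean(0),np.linalg.norm(q-np.roll(q,1,0),axis=1))
e=np.roll(q,-1,0)-q
print(np.degrees(np.arctan2(e[:,1],e[:,0])))
w=cap('wrist');print(w['xyz'],bot.observe()['position'],bot.observe()['ee_rot'],bot.observe()['qpos'])
E
```

```text
[[309.8 137. ]
 [332.1 136.6]
 [335.7 317.9]
 [313.3 318.4]]
[[593.4  63.3]
 [597.8  48.3]
 [465.    8.2]
 [460.   25.1]] [529.   36.2] [138.7  15.6 138.6  17.6]
[ -73.6 -163.2  106.6   16. ]
[594.   59.8 288.6] [529.3  38.3 321.4] [-179.7    0.2   15.7] [ 11.5  16.7 -23.9 109.1   7.7  56.1 -90.1]
```

Request:
step_arm:
  rows:
    - {"fingers": 1,"x": 0,"y": 3,"z": -30,"wx": 0,"wy": 0,"wz": 0.02}
    - {"fingers": 1,"x": 0,"y": 3,"z": -60,"wx": 0,"wy": 0,"wz": 0.02}
    - {"fingers": 1,"x": 0,"y": 3,"z": -90,"wx": 0,"wy": 0,"wz": 0.02}
    - {"fingers": 1,"x": 0,"y": 3,"z": -100,"wx": 0,"wy": 0,"wz": 0.02}
    - {"fingers": 1,"x": 0,"y": 3,"z": -100,"wx": 0,"wy": 0,"wz": 0.02}

```text
time: 2.28
position: [528.1, 34.8, 222.3]
ee_rot: [-180.0, 0.4, 16.3]
wrist_force: [-0.1, -0.1, 0.5]
width: 85.3
grasp_force: 0.0
```

Request:
step_arm:
  rows:
    - {"fingers": 1,"x": 0,"y": 0,"z": -15,"wx": 0,"wy": 0,"wz": 0}
    - {"fingers": 1,"x": 0,"y": 0,"z": -30,"wx": 0,"wy": 0,"wz": 0}
    - {"fingers": 1,"x": 0,"y": 0,"z": -40,"wx": 0,"wy": 0,"wz": 0}
    - {"fingers": 1,"x": 0,"y": 0,"z": -45,"wx": 0,"wy": 0,"wz": 0}
    - {"fingers": 1,"x": 0,"y": 0,"z": -45,"wx": 0,"wy": 0,"wz": 0}

```text
time: 2.7
position: [529.7, 35.5, 179.8]
ee_rot: [180.0, 0.0, 16.4]
wrist_force: [-0.3, -0.4, -0.3]
width: 85.3
grasp_force: 0.0
```

Request:
step_arm:
  rows:
    - {"fingers": 0.1,"x": 0,"y": 0,"z": 0,"wx": 0,"wy": 0,"wz": 0}
    - {"fingers": 0,"x": 0,"y": 0,"z": 0,"wx": 0,"wy": 0,"wz": 0}
    - {"fingers": 0,"x": 0,"y": 0,"z": 0,"wx": 0,"wy": 0,"wz": 0}
    - {"fingers": 0,"x": 0,"y": 0,"z": 0,"wx": 0,"wy": 0,"wz": 0}
    - {"fingers": 0,"x": 0,"y": 0,"z": 0,"wx": 0,"wy": 0,"wz": 0}
  newtons: 50

```text
time: 3.12
position: [529.8, 35.8, 180.2]
ee_rot: [180.0, -0.0, 16.4]
wrist_force: [-0.6, -0.1, -0.5]
width: 25.4
grasp_force: 0.0
```

Request:
step_arm:
  rows:
    - {"fingers": 0,"x": 0,"y": 0,"z": 0,"wx": 0,"wy": 0,"wz": 0}
    - {"fingers": 0,"x": 0,"y": 0,"z": 0,"wx": 0,"wy": 0,"wz": 0}
    - {"fingers": 0,"x": 0,"y": 0,"z": 0,"wx": 0,"wy": 0,"wz": 0}
    - {"fingers": 0,"x": 0,"y": 0,"z": 0,"wx": 0,"wy": 0,"wz": 0}
    - {"fingers": 0,"x": 0,"y": 0,"z": 0,"wx": 0,"wy": 0,"wz": 0}

```text
time: 3.53
position: [529.9, 35.9, 180.2]
ee_rot: [180.0, -0.0, 16.4]
wrist_force: [-1.0, -0.0, 6.0]
width: 15.2
grasp_force: 49.4
```

Request:
step_arm:
  rows:
    - {"fingers": 0,"x": 0,"y": 0,"z": 20,"wx": 0,"wy": 0,"wz": 0}
    - {"fingers": 0,"x": 0,"y": 0,"z": 60,"wx": 0,"wy": 0,"wz": 0}
    - {"fingers": 0,"x": 0,"y": 0,"z": 100,"wx": 0,"wy": 0,"wz": 0}
    - {"fingers": 0,"x": 0,"y": 0,"z": 140,"wx": 0,"wy": 0,"wz": 0}
    - {"fingers": 0,"x": 0,"y": 0,"z": 180,"wx": 0,"wy": 0,"wz": 0}

```text
time: 3.95
position: [528.9, 35.7, 360.8]
ee_rot: [-180.0, 0.1, 16.4]
wrist_force: [0.5, 0.0, -0.6]
width: 15.2
grasp_force: 48.8
```

Request:
step_arm:
  rows:
    - {"fingers": 0,"x": 0,"y": -15,"z": 5,"wx": 0,"wy": 0,"wz": 0.05}
    - {"fingers": 0,"x": 0,"y": -40,"z": 10,"wx": 0,"wy": 0,"wz": 0.13}
    - {"fingers": 0,"x": 0,"y": -70,"z": 10,"wx": 0,"wy": 0,"wz": 0.22}
    - {"fingers": 0,"x": 0,"y": -100,"z": 10,"wx": 0,"wy": 0,"wz": 0.32}
    - {"fingers": 0,"x": 0,"y": -130,"z": 10,"wx": 0,"wy": 0,"wz": 0.42}

```text
time: 4.37
position: [529.1, -95.4, 369.3]
ee_rot: [-180.0, 0.0, 40.8]
wrist_force: [0.4, -0.0, -1.0]
width: 14.6
grasp_force: 48.8
```

Request:
step_arm:
  rows:
    - {"fingers": 0,"x": 0,"y": -30,"z": 0,"wx": 0,"wy": 0,"wz": 0.1}
    - {"fingers": 0,"x": 0,"y": -60,"z": 0,"wx": 0,"wy": 0,"wz": 0.2}
    - {"fingers": 0,"x": 0,"y": -90,"z": 0,"wx": 0,"wy": 0,"wz": 0.3}
    - {"fingers": 0,"x": 0,"y": -120,"z": 0,"wx": 0,"wy": 0,"wz": 0.4}
    - {"fingers": 0,"x": 0,"y": -150,"z": 0,"wx": 0,"wy": 0,"wz": 0.5}

```text
time: 4.78
position: [529.0, -245.6, 368.9]
ee_rot: [-179.9, 0.0, 69.4]
wrist_force: [1.0, -0.2, 0.2]
width: 14.9
grasp_force: 48.8
```

Request:
step_arm:
  rows:
    - {"fingers": 0,"x": 0,"y": -30,"z": 0,"wx": 0,"wy": 0,"wz": 0.1}
    - {"fingers": 0,"x": 0,"y": -60,"z": 0,"wx": 0,"wy": 0,"wz": 0.2}
    - {"fingers": 0,"x": 0,"y": -80,"z": 0,"wx": 0,"wy": 0,"wz": 0.28}
    - {"fingers": 0,"x": 0,"y": -95,"z": 0,"wx": 0,"wy": 0,"wz": 0.32}
    - {"fingers": 0,"x": 0,"y": -95,"z": 0,"wx": 0,"wy": 0,"wz": 0.32}

```text
time: 5.2
position: [528.0, -343.7, 368.3]
ee_rot: [-179.9, 0.1, 87.1]
wrist_force: [0.1, -0.6, -0.2]
width: 15.0
grasp_force: 48.8
```

Request:
step_arm:
  rows:
    - {"fingers": 0,"x": 0,"y": 0,"z": 0,"wx": 0,"wy": 0,"wz": 0}
    - {"fingers": 0,"x": 0,"y": 0,"z": 0,"wx": 0,"wy": 0,"wz": 0}
    - {"fingers": 0,"x": 0,"y": 0,"z": 0,"wx": 0,"wy": 0,"wz": 0}

```text
time: 5.45
position: [530.1, -337.1, 369.6]
ee_rot: [-180.0, -0.1, 87.6]
wrist_force: [0.1, 1.0, -0.4]
width: 15.0
grasp_force: 48.8
```

```bash
python3 - <<'E'
from h import *
w=cap('wrist','w2.png'); o=bot.observe(); print(w['xyz'],w['attitude'],o['position'],o['ee_rot'],o['qpos'])
json.dump({k:np.array(w[k]).tolist() for k in('K','xyz','attitude')},open('w2.json','w'))
E
```

```text
[ 532.60144475 -269.99637147  338.19784721] [ 1.64896381e+02  1.70640377e-02 -2.46528249e+00] [ 530.11941672 -337.29803566  369.7525976 ] [ 1.79999380e+02 -3.91540579e-02  8.75569105e+01] [ 46.83159567  23.57594418 -24.27426977  92.99127358  10.35473801
  65.68487953  17.62665163]
```

View pics/w2.png

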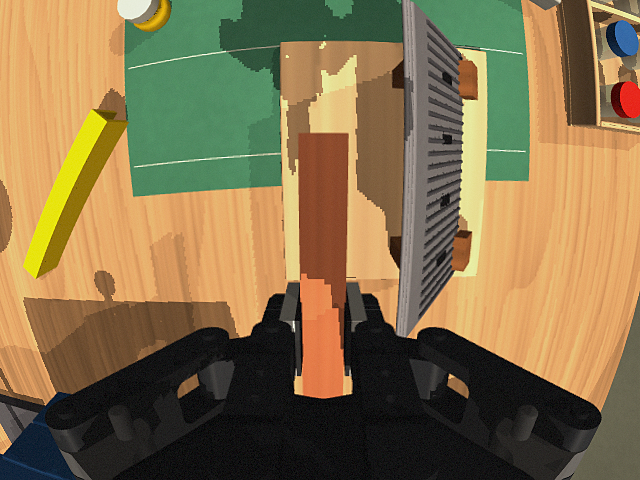

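Wrist view: the cap is held straight between the pads. Its visible end is at (299-348,133). The panel's upper edge runs from (406,0) to about (400,335), and the jig base corners are about (281,42), (487,50), (475,277) and (287,277).

```bash
python3 - <<'E'
from h import *
np.set_printoptions(precision=1,suppress=True,linewidth=160)
i=cv2.imread('pics/w2.png');c=json.load(open('w2.json'))
g=i.astype(int).sum(2)//3; s=cv2.cvtColor(i,cv2.COLOR_BGR2HSV)[...,1]
for y in(5,60,120,180,240,300,322): print(y,g[y,394:424:1])
print('sat',s[180,394:424])
print('col',[(y,g[y,404],s[y,404]) for y in range(318,345,2)])
for p in((406,2),(406,60),(404,200),(401,320)): print(p,wplane(c,p,142))
for n,p in dict(TL=(281,42),TR=(487,50),BR=(475,277),BL=(287,277)).items(): print(n,wplane(c,p,12)[:2])
# cap end & sides: cap top end face
b=np.array(c['xyz'])
for z in(219,189): print([wplane(c,p,z)[:2] for p in((299,133),(348,133))])
# scene-based panel edge, better subpixel not needed
E
```

```text
5 [ 59  61  58  63  61  58  60  46  87 124 149 156 136 159 161 135 125 165 154 140 117 105 105 105 105 106 105 104 106 105]
60 [124 123 120 121 123 124 133 126  72  26  91 130 153 159 134 131 159 140 129 137 153 143 123 108 111 106 110 109 109 110]
120 [ 99  97  98  97  96 102  98  98 102 102  48  58  82  89  85  76  94  86  80 133 162 149 135 110 115 112 113 112 113 112]
180 [ 95  97  99  96 100  97 103 104  99  65  95 128 157 150 122 152 148 133 132 151 147 134 114 111 112 117 112 116 111 110]
240 [ 44  38  40  36  32  34  25  62 105 138 155 142 141 154 146 132 131 156 144 121 109 114 116 110 114 111 116 112 114 113]
300 [168 173 176 153  82 124 151 154 144 158 148 131 130 157 146 118 107 111 107 110 111 107 110 111 109 111 114  99  67  41]
322 [171 181  72 107 149 153 134 158 149 130 151 155 147 119 110 111 114 115 115 112 108 106 105 122 161 176 174 176 170 173]
sat [128 129 124 129 126 132 124 130 133  90  18  28  23  32  24  24  27  25  29  27  28  30  26  26  28  19  26  27  26  32]
col [(318, np.int64(134), np.uint8(25)), (320, np.int64(125), np.uint8(29)), (322, np.int64(151), np.uint8(27)), (324, np.int64(151), np.uint8(31)), (326, np.int64(154), np.uint8(25)), (328, np.int64(152), np.uint8(30)), (330, np.int64(156), np.uint8(26)), (332, np.int64(156), np.uint8(25)), (334, np.int64(155), np.uint8(29)), (336, np.int64(169), np.uint8(24)), (338, np.int64(17), np.uint8(40)), (340, np.int64(22), np.uint8(32)), (342, np.int64(3), np.uint8(170)), (344, np.int64(13), np.uint8(68))]
(406, 2) [ 580.8 -192.6  142. ]
(406, 60) [ 578.5 -226.8  142. ]
(404, 200) [ 575.3 -302.8  142. ]
(401, 320) [ 575.1 -375.2  142. ]
TL [ 500.1 -178.6]
TR [ 688.7 -183.2]
BR [ 678.7 -403.5]
BL [ 493.6 -393.4]
[array([ 525.2, -267. ]), array([ 540.7, -267.7])]
[array([ 523.3, -266.3]), array([ 542.7, -267.1])]
```

Request:
step_arm:
  rows:
    - {"fingers": 0,"x": -10,"y": 6,"z": 0,"wx": 0,"wy": 0,"wz": 0.008}
    - {"fingers": 0,"x": -25,"y": 15,"z": 0,"wx": -0.003,"wy": -0.08,"wz": 0.008}
    - {"fingers": 0,"x": -40,"y": 25,"z": 0,"wx": -0.006,"wy": -0.17,"wz": 0.008}
    - {"fingers": 0,"x": -55,"y": 36,"z": -5,"wx": -0.01,"wy": -0.27,"wz": 0.008}
    - {"fingers": 0,"x": -65,"y": 44,"z": -10,"wx": -0.013,"wy": -0.36,"wz": 0.008}

```text
time: 5.92
position: [463.8, -293.1, 360.0]
ee_rot: [159.1, -0.0, 88.0]
wrist_force: [-0.3, 0.5, -1.1]
width: 15.2
grasp_force: 49.0
```

Request:
step_arm:
  rows:
    - {"fingers": 0,"x": -8,"y": 4,"z": -3,"wx": -0.003,"wy": -0.08,"wz": 0}
    - {"fingers": 0,"x": -14,"y": 8,"z": -6,"wx": -0.006,"wy": -0.16,"wz": 0}
    - {"fingers": 0,"x": -17,"y": 10,"z": -9,"wx": -0.007,"wy": -0.198,"wz": 0}
    - {"fingers": 0,"x": -17,"y": 10,"z": -9,"wx": -0.007,"wy": -0.198,"wz": 0}
    - {"fingers": 0,"x": -17,"y": 10,"z": -9,"wx": -0.007,"wy": -0.198,"wz": 0}

```text
time: 6.33
position: [447.4, -284.5, 350.8]
ee_rot: [148.1, -0.1, 88.0]
wrist_force: [-0.3, -0.0, 0.1]
width: 15.3
grasp_force: 49.0
```

Request:
step_arm:
  rows:
    - {"fingers": 0,"x": 0,"y": 0,"z": 0,"wx": 0,"wy": 0,"wz": 0}
    - {"fingers": 0,"x": 0,"y": 0,"z": 0,"wx": 0,"wy": 0,"wz": 0}
    - {"fingers": 0,"x": 0,"y": 0,"z": 0,"wx": 0,"wy": 0,"wz": 0}
    - {"fingers": 0,"x": 0,"y": 0,"z": 0,"wx": 0,"wy": 0,"wz": 0}

```text
time: 6.67
position: [448.2, -285.1, 351.0]
ee_rot: [148.0, -0.1, 88.0]
wrist_force: [0.8, 0.1, -1.1]
width: 15.1
grasp_force: 49.0
```

```bash
python3 - <<'E'
from h import *
w=cap('wrist','w3.png'); o=bot.observe(); print(w['xyz'],w['attitude'],o['position'],o['ee_rot'],o['qpos'],rot(o['ee_rot']))
json.dump({k:np.array(w[k]).tolist() for k in('K','xyz','attitude')},open('w3.json','w'))
E
```

```text
[ 466.52175923 -218.52698237  324.31700751] [164.97849022 -32.00587253  -2.18622658] [ 448.07387693 -285.13845163  350.91691203] [ 1.47992758e+02 -1.06733544e-01  8.79631923e+01] [ 65.0370267    9.98018134 -35.51099152 117.67673747 -20.70818204
  27.41099503  45.50882914] [[ 0.03554145  0.84741026  0.52974772]
 [ 0.99936647 -0.03112527 -0.01725928]
 [ 0.00186285  0.53002553 -0.84797964]]
```

View pics/w3.png

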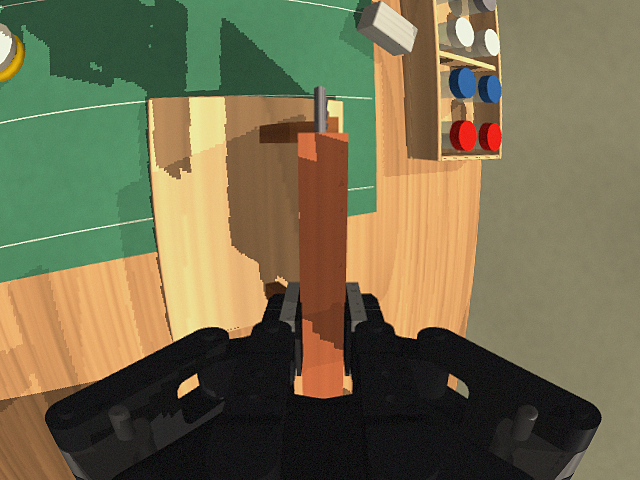

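Wrist view: the cap lies in line with the panel. The panel's edge shows past the cap's end as a thin grey strip at columns 313-327, rows 87-132. The cap's end is at (299-348,133). I'll check the sideways offset and the panel's far end.

```bash
python3 - <<'E'
from h import *
np.set_printoptions(precision=1,suppress=True,linewidth=170)
i=cv2.imread('pics/w3.png');c=json.load(open('w3.json'))
hsv=cv2.cvtColor(i,cv2.COLOR_BGR2HSV);g=i.astype(int).sum(2)//3
for y in(84,86,88,92,100,110,120,128): print(y,g[y,306:336],'|',hsv[y,306:336:2,1])
Rt=rot([147.99,-.107,87.963]);t=np.array([448.07,-285.14,350.92])
for p in((314,88),(320,87),(327,88),(313.5,110),(326,110)):
    P=wplane(c,p,144); print(p,P,Rt.T@(P-t))
E
```

```text
84 [113 110 110 108 113 112 113 110 109 113 110 112 112 115 113 106 110 106 109 110 107 114 110 112 114 109 111 110 111 112] | [106 109 105 110 112 107 106 108 114 112 106 107 102 107 108]
86 [106 112 114 115 111 115 111 113 118 109 109  89  93 118 138 146 117 120 110 107 108 110 111 112 115 111 111 109 107 112] | [115 103 108 108 106 102  42  28  56 109 110 109 102 107 117]
88 [110 113 106 108 111 113 112 107  66  59  53  49  83 125 147 158 135 146 148 126 112 112 111 108 117 113 108 111 112 112] | [109 110 108 110  50  40  26  28  33  25  94 108 104 114 105]
92 [ 82  74  79  98 112 112 115 112  59  48  58  52  88 121 148 157 136 146 122 120 114 112 114 112 113 112 113 118 111 115] | [105 105 109 107  32  29  19  24  32  27  91 107 108 101 111]
100 [138 141 135 137 136 134 138 126  66  53  51  58  85 114 144 160 136 144 122 121  93  90 180 202 192 188 169 144 133 126] | [130 132 133 129  66  14  31  26  25  31   8 120 129 133 126]
110 [136 137 135 138 135 134 137 121  78  50  51  56  88 120 145 156 137 149 125 116  85 161 217 220 214 209 208 205 204 205] | [131 129 130 128  93   5  22  30  27  21  31  83  81  87  94]
120 [146 147 147 141 144 140 144 127  88  48  52  52  77 118 144 155 140 145 135 115  95  94 110 110 110 111 107 107 110 107] | [128 126 127 124  84   5  28  27  29  28  98 185 178 181 177]
128 [ 54  55  58  53  54  53  53  53  54  58  57  58  76 117 144 157 139 143 137 116  80  87 105 104 104 107 102 104 107 105] | [170 155 175 182 102  29  28  22  29  31   9 186 176 178 172]
(314, 88) [ 574.6 -192.1  144. ] [ 97.1  -5.3 240.9]
(320, 87) [ 578.6 -191.4  144. ] [ 97.9  -2.  243. ]
(327, 88) [ 583.2 -191.8  144. ] [ 97.7   1.9 245.5]
(313.5, 110) [ 573.8 -204.7  144. ] [ 84.5  -5.6 240.7]
(326, 110) [ 582.1 -204.7  144. ] [ 84.8   1.4 245.1]
```

Request:
step_arm:
  rows:
    - {"fingers": 0,"x": 6.5,"y": -1.5,"z": -13.7,"wx": 0,"wy": 0,"wz": 0}
    - {"fingers": 0,"x": 14.4,"y": -1.7,"z": -26.4,"wx": 0,"wy": 0,"wz": 0}
    - {"fingers": 0,"x": 22.3,"y": -2,"z": -39,"wx": 0,"wy": 0,"wz": 0}
    - {"fingers": 0,"x": 27.7,"y": -2.2,"z": -47.6,"wx": 0,"wy": 0,"wz": 0}
    - {"fingers": 0,"x": 27.7,"y": -2.2,"z": -47.6,"wx": 0,"wy": 0,"wz": 0}

```text
time: 7.13
position: [475.7, -286.8, 301.3]
ee_rot: [148.1, -0.3, 88.0]
wrist_force: [-0.3, 0.2, -0.5]
width: 15.1
grasp_force: 49.0
```

Request:
step_arm:
  rows:
    - {"fingers": 0,"x": 2.1,"y": 0,"z": -3.4,"wx": 0,"wy": 0,"wz": 0}
    - {"fingers": 0,"x": 4.2,"y": -0.1,"z": -6.8,"wx": 0,"wy": 0,"wz": 0}
    - {"fingers": 0,"x": 6.4,"y": -0.2,"z": -10.2,"wx": 0,"wy": 0,"wz": 0}
    - {"fingers": 0,"x": 8.5,"y": -0.3,"z": -13.6,"wx": 0,"wy": 0,"wz": 0}
    - {"fingers": 0,"x": 10.6,"y": -0.3,"z": -17,"wx": 0,"wy": 0,"wz": 0}

```text
time: 7.55
position: [486.0, -287.9, 286.2]
ee_rot: [148.0, -0.1, 87.9]
wrist_force: [-0.6, -0.1, -1.3]
width: 15.3
grasp_force: 49.0
```

```bash
python3 - <<'E'
from h import *
np.set_printoptions(precision=2,suppress=True)
w=cap('wrist','w4.png');a=cap('scene');o=bot.observe(); print(o['position'],o['ee_rot'],o['wrist_force'],o['wrist_torque'])
cv2.imwrite('pics/d.png',np.hstack([cv2.resize(w['img'][60:310,200:450],(400,400)),cv2.resize(a['img'][130:250,140:260],(400,400),interpolation=cv2.INTER_CUBIC)]))
E
```

```text
[ 486.09 -287.67  285.8 ] [148.01  -0.12  87.94] [ 0.48 -0.07 -1.34] [-0.04  0.62 -0.03]
```

View pics/d.png

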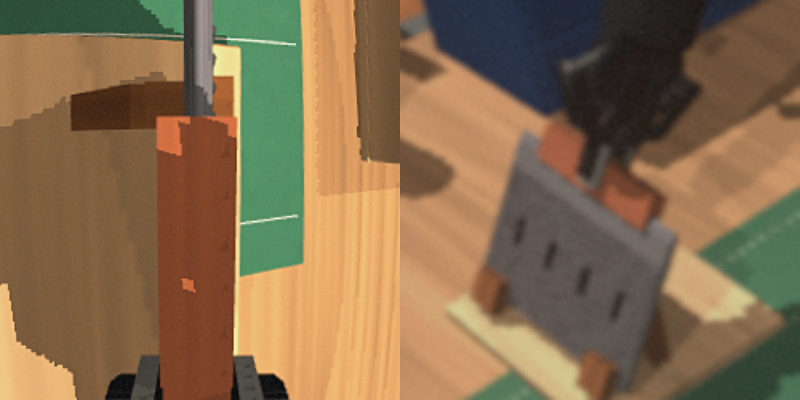

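The left tile shows the panel edge (185-213) centred on the cap (158-237). The right tile shows the cap astride the upper edge, roughly centred along it. I'll press on slowly.

Request:
step_arm:
  rows:
    - {"fingers": 0,"x": 1.6,"y": 0,"z": -2.5,"wx": 0,"wy": 0,"wz": 0}
    - {"fingers": 0,"x": 3.2,"y": -0.1,"z": -5.1,"wx": 0,"wy": 0,"wz": 0}
    - {"fingers": 0,"x": 4.2,"y": -0.2,"z": -6.8,"wx": 0,"wy": 0,"wz": 0}
    - {"fingers": 0,"x": 5.3,"y": -0.2,"z": -8.5,"wx": 0,"wy": 0,"wz": 0}
    - {"fingers": 0,"x": 5.3,"y": -0.2,"z": -8.5,"wx": 0,"wy": 0,"wz": 0}

```text
time: 8.07
position: [491.4, -287.9, 277.3]
ee_rot: [148.0, -0.1, 87.9]
wrist_force: [-0.7, 0.4, -0.7]
width: 15.0
grasp_force: 49.0
```

Request:
step_arm:
  rows:
    - {"fingers": 0,"x": 0.5,"y": 0,"z": -0.8,"wx": 0,"wy": 0,"wz": 0}
    - {"fingers": 0,"x": 1.1,"y": 0,"z": -1.7,"wx": 0,"wy": 0,"wz": 0}
    - {"fingers": 0,"x": 1.6,"y": 0,"z": -2.5,"wx": 0,"wy": 0,"wz": 0}
    - {"fingers": 0,"x": 1.6,"y": 0,"z": -2.5,"wx": 0,"wy": 0,"wz": 0}

```text
time: 8.4
position: [492.8, -287.9, 275.0]
ee_rot: [148.0, -0.1, 87.9]
wrist_force: [0.1, 0.2, -0.2]
width: 15.2
grasp_force: 49.0
```

Request:
step_arm:
  rows:
    - {"fingers": 0,"x": 0.5,"y": 0,"z": -0.8,"wx": 0,"wy": 0,"wz": 0}
    - {"fingers": 0,"x": 1.1,"y": 0,"z": -1.7,"wx": 0,"wy": 0,"wz": 0}
    - {"fingers": 0,"x": 1.1,"y": 0,"z": -1.7,"wx": 0,"wy": 0,"wz": 0}

```text
time: 8.65
position: [493.7, -288.0, 274.0]
ee_rot: [148.0, -0.1, 87.9]
wrist_force: [-5.5, 2.2, 5.4]
width: 15.1
grasp_force: 50.3
```

Request:
step_arm:
  rows:
    - {"fingers": 0,"x": 0.5,"y": 0,"z": -0.8,"wx": 0,"wy": 0,"wz": 0}
    - {"fingers": 0,"x": 1.1,"y": 0,"z": -1.7,"wx": 0,"wy": 0,"wz": 0}
    - {"fingers": 0,"x": 1.1,"y": 0,"z": -1.7,"wx": 0,"wy": 0,"wz": 0}

```text
time: 8.9
position: [494.0, -287.9, 274.0]
ee_rot: [148.1, -0.1, 87.9]
wrist_force: [-22.0, 5.7, 26.1]
width: 14.9
grasp_force: 53.8
```

Request:
step_arm:
  rows:
    - {"fingers": 0,"x": -0.8,"y": 0,"z": 1.3,"wx": 0,"wy": 0,"wz": 0}
    - {"fingers": 0.25,"x": -0.8,"y": 0,"z": 1.3,"wx": 0,"wy": 0,"wz": 0}
    - {"fingers": 0.4,"x": -0.8,"y": 0,"z": 1.3,"wx": 0,"wy": 0,"wz": 0}
    - {"fingers": 0.5,"x": -0.8,"y": 0,"z": 1.3,"wx": 0,"wy": 0,"wz": 0}
    - {"fingers": 0.5,"x": -0.8,"y": 0,"z": 1.3,"wx": 0,"wy": 0,"wz": 0}

```text
time: 9.32
position: [494.4, -287.9, 272.8]
ee_rot: [148.0, -0.1, 87.9]
wrist_force: [-0.1, 0.9, 0.1]
width: 42.8
grasp_force: 0.0
```

Request:
step_arm:
  rows:
    - {"fingers": 0.5,"x": -3,"y": 0.1,"z": 4.8,"wx": 0,"wy": 0,"wz": 0}
    - {"fingers": 0.5,"x": -10,"y": 0.3,"z": 16,"wx": 0,"wy": 0,"wz": 0}
    - {"fingers": 0.5,"x": -20,"y": 0.6,"z": 32,"wx": 0,"wy": 0,"wz": 0}
    - {"fingers": 0.5,"x": -35,"y": 1,"z": 56,"wx": 0,"wy": 0,"wz": 0}
    - {"fingers": 0.5,"x": -48,"y": 1.6,"z": 77,"wx": 0,"wy": 0,"wz": 0}

```text
time: 9.73
position: [445.7, -286.1, 350.7]
ee_rot: [148.0, -0.2, 88.0]
wrist_force: [-0.4, -0.0, 0.3]
width: 42.9
grasp_force: 0.0
```

Request:
step_arm:
  rows:
    - {"fingers": 0.5,"x": 0,"y": 0,"z": 0,"wx": 0,"wy": 0,"wz": 0}
    - {"fingers": 0.5,"x": 0,"y": 0,"z": 0,"wx": 0,"wy": 0,"wz": 0}
    - {"fingers": 0.5,"x": 0,"y": 0,"z": 0,"wx": 0,"wy": 0,"wz": 0}

```text
time: 9.98
position: [446.1, -286.2, 349.6]
ee_rot: [148.0, -0.1, 87.9]
wrist_force: [-0.5, -0.0, -1.6]
width: 43.0
grasp_force: 0.0
```

```bash
python3 - <<'E'
from h import *
np.set_printoptions(precision=2,suppress=True)
w=cap('wrist','w5.png');a=cap('scene','a5.png');o=bot.observe(); print(o['position'],o['ee_rot'],o['qpos'])
json.dump({k:np.array(w[k]).tolist() for k in('K','xyz','attitude')},open('w5.json','w'))
cv2.imwrite('pics/e.png',np.hstack([cv2.resize(w['img'][0:400,120:520],(400,400)),cv2.resize(a['img'][140:250,140:250],(400,400),interpolation=cv2.INTER_CUBIC)]))
E
```

```text
[ 446.28 -285.95  348.93] [148.08  -0.2   87.98] [ 65.94  10.16 -36.3  117.85 -20.57  27.32  45.6 ]
```

View pics/e.png

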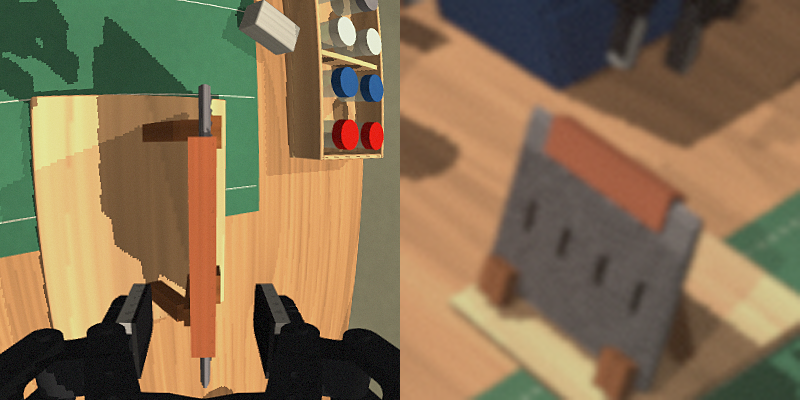

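The cap sits on the edge with panel showing at both ends. Wrist pixels are: far panel end (324,85), cap ends (322,136) and (322,357), near panel end (326,388). I'll check the centring and measure the clip route.

```bash
python3 - <<'E'
from h import *
np.set_printoptions(precision=1,suppress=True)
c=json.load(open('w5.json'))
i=cv2.imread('pics/w5.png');hsv=cv2.cvtColor(i,cv2.COLOR_BGR2HSV)
m=cv2.inRange(hsv,(3,100,90),(14,255,255))[:,312:334]; r=np.where((m>0).mean(1)>.7)[0]; print(r.min(),r.max(),r[np.where(np.diff(r)>1)])
for z,ps in((144,[(324,84.5),(326,388)]),(147.4,[(322,135.5),(322,357)])):
    for p in ps: print(z,p,wplane(c,p,z))
A5=cv2.imread('pics/a5.png')
E
```

```text
136 396 [357]
144 (324, 84.5) [ 578.2 -191.2  144. ]
144 (326, 388) [ 572.3 -389.7  144. ]
147.4 (322, 135.5) [ 573.6 -220.4  147.4]
147.4 (322, 357) [ 568.1 -358.9  147.4]
```

The panel runs y -191.2 to -389.7 and the cap -220.4 to -358.9, so the cap is centred to within 1 mm. Next, move over the rack.

Request:
step_arm:
  rows:
    - {"fingers": 0.5,"x": 0,"y": 6,"z": 25,"wx": 0.003,"wy": 0.08,"wz": 0}
    - {"fingers": 0.5,"x": 2,"y": 15,"z": 50,"wx": 0.007,"wy": 0.19,"wz": 0}
    - {"fingers": 0.5,"x": 4,"y": 28,"z": 75,"wx": 0.011,"wy": 0.31,"wz": 0}
    - {"fingers": 0.7,"x": 7,"y": 44,"z": 95,"wx": 0.015,"wy": 0.43,"wz": 0}
    - {"fingers": 1,"x": 10,"y": 60,"z": 110,"wx": 0.02,"wy": 0.558,"wz": 0}

```text
time: 10.5
position: [456.8, -225.7, 461.7]
ee_rot: [-179.9, 0.0, 87.8]
wrist_force: [1.3, 0.5, -1.3]
width: 65.3
grasp_force: 0.0
```

Request:
step_arm:
  rows:
    - {"fingers": 1,"x": 3,"y": 33,"z": 0,"wx": 0,"wy": 0,"wz": -0.03}
    - {"fingers": 1,"x": 6,"y": 70,"z": 0,"wx": 0,"wy": 0,"wz": -0.06}
    - {"fingers": 1,"x": 9,"y": 108,"z": 0,"wx": 0,"wy": 0,"wz": -0.09}
    - {"fingers": 1,"x": 12,"y": 146,"z": 0,"wx": 0,"wy": 0,"wz": -0.12}
    - {"fingers": 1,"x": 15,"y": 185,"z": 0,"wx": 0,"wy": 0,"wz": -0.15}

```text
time: 10.92
position: [471.3, -39.4, 459.1]
ee_rot: [179.9, -0.1, 79.2]
wrist_force: [0.8, 0.1, -0.5]
width: 85.8
grasp_force: 0.0
```

Request:
step_arm:
  rows:
    - {"fingers": 1,"x": 3,"y": 38,"z": 0,"wx": 0,"wy": 0,"wz": -0.03}
    - {"fingers": 1,"x": 6,"y": 76,"z": 0,"wx": 0,"wy": 0,"wz": -0.06}
    - {"fingers": 1,"x": 9,"y": 114,"z": 0,"wx": 0,"wy": 0,"wz": -0.09}
    - {"fingers": 1,"x": 12,"y": 150,"z": 0,"wx": 0,"wy": 0,"wz": -0.12}
    - {"fingers": 1,"x": 15,"y": 185,"z": 0,"wx": 0,"wy": 0,"wz": -0.16}

```text
time: 11.33
position: [486.0, 146.1, 459.2]
ee_rot: [179.9, -0.1, 70.1]
wrist_force: [0.4, 0.2, 0.3]
width: 85.5
grasp_force: 0.0
```

Request:
step_arm:
  rows:
    - {"fingers": 1,"x": 4,"y": 30,"z": 0,"wx": 0,"wy": 0,"wz": 0}
    - {"fingers": 1,"x": 8,"y": 60,"z": 0,"wx": 0,"wy": 0,"wz": 0}
    - {"fingers": 1,"x": 10,"y": 79,"z": 0,"wx": 0,"wy": 0,"wz": 0}
    - {"fingers": 1,"x": 10,"y": 79,"z": 0,"wx": 0,"wy": 0,"wz": 0}
    - {"fingers": 1,"x": 10,"y": 79,"z": 0,"wx": 0,"wy": 0,"wz": 0}

```text
time: 11.75
position: [496.0, 224.2, 458.9]
ee_rot: [180.0, -0.1, 70.3]
wrist_force: [-0.3, -1.0, -0.6]
width: 85.2
grasp_force: 0.0
```

Request:
step_arm:
  rows:
    - {"fingers": 1,"x": 0,"y": 0,"z": 0,"wx": 0,"wy": 0,"wz": 0}
    - {"fingers": 1,"x": 0,"y": 0,"z": 0,"wx": 0,"wy": 0,"wz": 0}
    - {"fingers": 1,"x": 0,"y": 0,"z": 0,"wx": 0,"wy": 0,"wz": 0}

```text
time: 12.0
position: [496.6, 221.4, 459.7]
ee_rot: [179.8, -0.0, 70.0]
wrist_force: [0.2, 0.5, 0.5]
width: 85.2
grasp_force: 0.0
```

```bash
python3 - <<'E'
from h import *
np.set_printoptions(precision=2,suppress=True)
w=cap('wrist','w6.png');o=bot.observe(); print(w['xyz'],w['attitude'],o['position'],o['ee_rot'],o['qpos'])
json.dump({k:np.array(w[k]).tolist() for k in('K','xyz','attitude')},open('w6.json','w'))
E
```

```text
[519.13 284.51 428.29] [164.85  -0.14 -20.03] [496.51 221.51 459.91] [179.8   -0.04  69.99] [ 15.14  14.69 -52.27  97.27  12.2   73.83 -59.63]
```

View pics/w6.png

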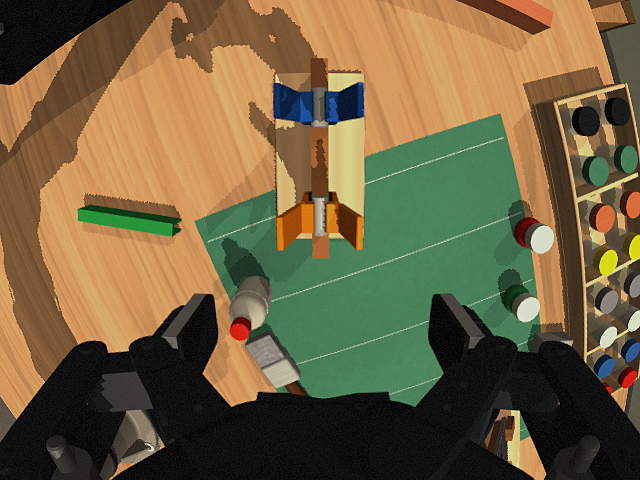

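Wrist view: the orange clip's handle tops are at (277,212-250) and (364,207-247), with the board at columns 311-329, rows 60-258. The blue clip is above at (320,103). The glue cap at (240,328) is shorter than the fingers will go.

```bash
python3 - <<'E'
from h import *
np.set_printoptions(precision=1,suppress=True)
c=json.load(open('w6.json'))
i=cv2.imread('pics/w6.png');hsv=cv2.cvtColor(i,cv2.COLOR_BGR2HSV)
m=cv2.inRange(hsv,(9,190,110),(20,255,255)); m[:190]=0;m[260:]=0;m[:,:268]=0;m[:,372:]=0
for k in cv2.findContours(m,0,1)[0]:
    if cv2.contourArea(k)>100:
        print(cv2.approxPolyDP(k,2,True)[:,0].tolist())
for p in((277,212),(277,250),(364,207),(364,247)): print(p,wplane(c,p,187)[:2])
L=(wplane(c,(277,212),187)+wplane(c,(277,250),187))/2;Rr=(wplane(c,(364,207),187)+wplane(c,(364,247),187))/2
print('mid',(L+Rr)/2,np.linalg.norm(L-Rr),np.degrees(np.arctan2(*(Rr-L)[1::-1])))
for p in((311,58),(328,58),(311,258),(329,258)): print('board',p,wplane(c,p,86)[:2])
E
```

```text
[[357, 216], [356, 248], [360, 249], [362, 217]]
[[337, 201], [334, 201], [334, 204], [326, 204], [327, 232], [338, 232]]
[[313, 203], [305, 204], [305, 201], [302, 201], [282, 217], [276, 218], [277, 249], [283, 249], [300, 232], [314, 231]]
(277, 212) [475.2 250.9]
(277, 250) [465.5 226.4]
(364, 207) [530.5 234.2]
(364, 247) [521.8 208.1]
mid [498.3 229.9 187. ] 58.499770415968946 -17.376872962836522
board (311, 58) [536.6 360.8]
board (328, 58) [551.1 355.5]
board (311, 258) [471.1 183.3]
board (329, 258) [487.5 177.3]
```

Request:
step_arm:
  rows:
    - {"fingers": 1,"x": 0,"y": 4.5,"z": -20,"wx": 0,"wy": 0,"wz": 0}
    - {"fingers": 1,"x": 0,"y": 4.5,"z": -50,"wx": 0,"wy": 0,"wz": 0}
    - {"fingers": 1,"x": 0,"y": 4.5,"z": -80,"wx": 0,"wy": 0,"wz": 0}
    - {"fingers": 1,"x": 0,"y": 4.5,"z": -90,"wx": 0,"wy": 0,"wz": 0}
    - {"fingers": 1,"x": 0,"y": 4.5,"z": -90,"wx": 0,"wy": 0,"wz": 0}

```text
time: 12.47
position: [495.6, 225.7, 367.6]
ee_rot: [-180.0, 0.1, 70.1]
wrist_force: [-0.3, -0.6, 0.5]
width: 85.6
grasp_force: 0.0
```

Request:
step_arm:
  rows:
    - {"fingers": 1,"x": 0,"y": 0,"z": -15,"wx": 0,"wy": 0,"wz": 0}
    - {"fingers": 1,"x": 0,"y": 0,"z": -30,"wx": 0,"wy": 0,"wz": 0}
    - {"fingers": 1,"x": 0,"y": 0,"z": -45,"wx": 0,"wy": 0,"wz": 0}
    - {"fingers": 1,"x": 0,"y": 0,"z": -53,"wx": 0,"wy": 0,"wz": 0}
    - {"fingers": 1,"x": 0,"y": 0,"z": -53,"wx": 0,"wy": 0,"wz": 0}

```text
time: 12.88
position: [496.4, 226.7, 316.9]
ee_rot: [179.9, -0.0, 70.1]
wrist_force: [0.5, -0.8, -0.1]
width: 85.6
grasp_force: 0.0
```

Request:
step_arm:
  rows:
    - {"fingers": 1,"x": 0,"y": 0,"z": 0,"wx": 0,"wy": 0,"wz": 0}
    - {"fingers": 1,"x": 0,"y": 0,"z": 0,"wx": 0,"wy": 0,"wz": 0}

```text
time: 13.05
position: [496.8, 227.6, 318.5]
ee_rot: [179.7, -0.2, 70.1]
wrist_force: [0.0, 0.0, 0.8]
width: 85.3
grasp_force: 0.0
```

Request:
step_arm:
  rows:
    - {"fingers": 0,"x": 0,"y": 0,"z": 0,"wx": 0,"wy": 0,"wz": 0}
    - {"fingers": 0,"x": 0,"y": 0,"z": 0,"wx": 0,"wy": 0,"wz": 0}
    - {"fingers": 0,"x": 0,"y": 0,"z": 0,"wx": 0,"wy": 0,"wz": 0}
    - {"fingers": 0,"x": 0,"y": 0,"z": 0,"wx": 0,"wy": 0,"wz": 0}
    - {"fingers": 0,"x": 0,"y": 0,"z": 0,"wx": 0,"wy": 0,"wz": 0}
  newtons: 30

```text
time: 13.47
position: [497.1, 229.3, 321.0]
ee_rot: [179.6, -0.3, 70.1]
wrist_force: [-2.2, -0.5, 18.1]
width: 33.1
grasp_force: 28.8
```

Request:
step_arm:
  rows:
    - {"fingers": 0,"x": 0,"y": 0,"z": 0,"wx": 0,"wy": 0,"wz": 0}
    - {"fingers": 0,"x": 0,"y": 0,"z": 0,"wx": 0,"wy": 0,"wz": 0}
    - {"fingers": 0,"x": 0,"y": 0,"z": 0,"wx": 0,"wy": 0,"wz": 0}
    - {"fingers": 0,"x": 0,"y": 0,"z": 0,"wx": 0,"wy": 0,"wz": 0}

```text
time: 13.8
position: [497.0, 229.3, 321.0]
ee_rot: [179.6, -0.3, 70.1]
wrist_force: [-2.9, 0.6, 16.8]
width: 33.6
grasp_force: 29.1
```

Request:
step_arm:
  rows:
    - {"fingers": 0,"x": 0,"y": 0,"z": 5,"wx": 0,"wy": 0,"wz": 0}
    - {"fingers": 0,"x": 0,"y": 0,"z": 15,"wx": 0,"wy": 0,"wz": 0}
    - {"fingers": 0,"x": 0,"y": 0,"z": 30,"wx": 0,"wy": 0,"wz": 0}
    - {"fingers": 0,"x": 0,"y": 0,"z": 50,"wx": 0,"wy": 0,"wz": 0}
    - {"fingers": 0,"x": 0,"y": 0,"z": 70,"wx": 0,"wy": 0,"wz": 0}

```text
time: 14.22
position: [495.9, 226.8, 387.6]
ee_rot: [179.9, -0.0, 70.1]
wrist_force: [0.1, 0.9, -0.5]
width: 33.3
grasp_force: 30.5
```

Request:
step_arm:
  rows:
    - {"fingers": 0,"x": 0,"y": 0,"z": 25,"wx": 0,"wy": 0,"wz": 0}
    - {"fingers": 0,"x": 0,"y": 0,"z": 50,"wx": 0,"wy": 0,"wz": 0}
    - {"fingers": 0,"x": 0,"y": 0,"z": 70,"wx": 0,"wy": 0,"wz": 0}
    - {"fingers": 0,"x": 0,"y": 0,"z": 70,"wx": 0,"wy": 0,"wz": 0}
    - {"fingers": 0,"x": 0,"y": 0,"z": 70,"wx": 0,"wy": 0,"wz": 0}

```text
time: 14.63
position: [496.2, 227.3, 458.1]
ee_rot: [179.7, -0.1, 70.1]
wrist_force: [-0.1, -0.1, -0.7]
width: 33.5
grasp_force: 30.5
```

```bash
python3 - <<'E'
from h import *
np.set_printoptions(precision=2,suppress=True)
w=cap('wrist','w7.png');s=cap('side','b7.png');o=bot.observe(); print(w['xyz'],w['attitude'],o['position'],o['ee_rot'],o['width'])
json.dump({k:np.array(w[k]).tolist() for k in('K','xyz','attitude')},open('w7.json','w'))
cv2.imwrite('pics/f.png',np.hstack([cv2.resize(w['img'][80:480,120:520],(400,400)),cv2.resize(s['img'][170:370,180:380],(400,400),interpolation=cv2.INTER_CUBIC)]))
E
```

```text
[518.73 290.47 426.8 ] [164.97  -0.24 -19.92] [495.91 226.67 456.03] [179.89   0.02  70.1 ] 33.29902525476315
```

View pics/f.png

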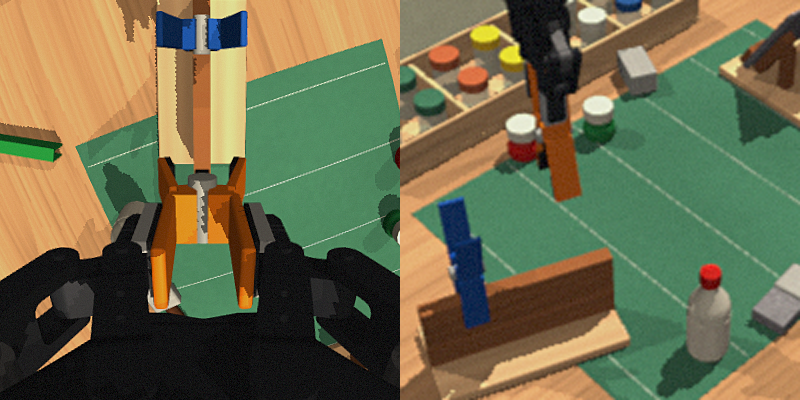

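The wrist tile shows the orange clip pinched with handles parallel and pivot at about image (322,262), centred between the pads. The side tile shows it clear of the board, with the blue clip still in place. That was my tenth picture, so I check by numbers from here.

```bash
python3 - <<'E'
from h import *
np.set_printoptions(precision=1,suppress=True)
c=json.load(open('w7.json')); Rt=rot([179.7,-.1,70.1]);t=np.array([496.0,227,457.0])
# camera fixed in tool: check offset
print('cam',Rt.T@(np.array(c['xyz'])-t))
i=cv2.imread('pics/w7.png');hsv=cv2.cvtColor(i,cv2.COLOR_BGR2HSV)
for z,ps in((258,[(322,262),(322,254),(322,275)]),(325,[(281,388),(367,386)]),(296,[(275,245),(365,245)])):
    for p in ps: print(z,p,Rt.T@(wplane(c,p,z)-t))
# pivot barrel (grey) rows along centre column, orange extents per row
for y in range(232,300,4): print(y,hsv[y,300:346:4,1],hsv[y,322,2])
E
```

```text
cam [67.4 -0.4 30.3]
258 (322, 262) [ 10.4  -0.9 199. ]
258 (322, 254) [ 14.4  -0.9 199. ]
258 (322, 275) [  3.7  -0.9 199. ]
325 (281, 388) [-12.5 -14.7 131.9]
325 (367, 386) [-11.8  14.5 132.1]
296 (275, 245) [ 29.8 -18.1 161. ]
296 (365, 245) [ 29.7  15.  161.1]
232 [106 111 118 126 179 185 176 182  90 107 108  94] 187
236 [104 108 115 121 180 180 177 184  94 105 108  95] 189
240 [107 113 120 114 177 179 180 178  94 104 103  96] 189
244 [ 96  92  92 110 179 179 181 182 113 104 104 104] 185
248 [110 108 107 128 176 182 176 181 111 114 111 105] 177
252 [108 104 111 124 118  68  34 174 112 110 107 112] 30
256 [109 115  45  44  35  43  43  40  40  57 103 106] 75
260 [106 103  42  41  44  44  39  35  40  42 108 112] 88
264 [107  81  13  43  41  38  39  43  40  63  89 114] 117
268 [248 216 255 179  36  41  37  46 155 228 248 232] 113
272 [255 234 241 230 154  43  40 225 250 236 220 246] 222
276 [228 225 229 212 182  42  36 221 242 233 229 233] 122
280 [221 223 227 214 187  40  39 228 227 239 240 255] 181
284 [224 221 222 225 192  42  41 237 247 229 230 238] 194
288 [225 221 220 221 211  43  39 214 255 237 231 243] 95
292 [221 219 222 214 187  43  43 208 244 231 223 255] 201
296 [225 230 219 220 188  42  44 210 216 245 251 234] 84
```

Request:
step_arm:
  rows:
    - {"fingers": 0,"x": -1,"y": -15,"z": 2,"wx": 0,"wy": 0,"wz": 0.01}
    - {"fingers": 0,"x": -4,"y": -45,"z": 5,"wx": 0,"wy": 0,"wz": 0.03}
    - {"fingers": 0,"x": -8,"y": -80,"z": 8,"wx": 0,"wy": 0,"wz": 0.05}
    - {"fingers": 0,"x": -12,"y": -115,"z": 10,"wx": 0,"wy": 0,"wz": 0.08}
    - {"fingers": 0,"x": -15,"y": -150,"z": 10,"wx": 0,"wy": 0,"wz": 0.1}

```text
time: 15.15
position: [480.4, 75.6, 465.9]
ee_rot: [179.9, -0.0, 76.0]
wrist_force: [0.7, -0.3, 0.2]
width: 33.2
grasp_force: 30.5
```

Request:
step_arm:
  rows:
    - {"fingers": 0,"x": -4,"y": -35,"z": 0,"wx": 0,"wy": 0,"wz": 0.02}
    - {"fingers": 0,"x": -8,"y": -70,"z": 0,"wx": 0,"wy": 0,"wz": 0.04}
    - {"fingers": 0,"x": -12,"y": -105,"z": 0,"wx": 0,"wy": 0,"wz": 0.06}
    - {"fingers": 0,"x": -16,"y": -140,"z": 0,"wx": 0,"wy": 0,"wz": 0.08}
    - {"fingers": 0,"x": -20,"y": -170,"z": 0,"wx": 0,"wy": 0,"wz": 0.1}

```text
time: 15.57
position: [460.0, -95.6, 465.6]
ee_rot: [180.0, -0.1, 81.5]
wrist_force: [1.0, -0.1, -0.0]
width: 33.5
grasp_force: 30.5
```

Request:
step_arm:
  rows:
    - {"fingers": 0,"x": -4,"y": -35,"z": 0,"wx": 0,"wy": 0,"wz": 0.03}
    - {"fingers": 0,"x": -8,"y": -70,"z": 0,"wx": 0,"wy": 0,"wz": 0.06}
    - {"fingers": 0,"x": -12,"y": -100,"z": 0,"wx": 0,"wy": 0,"wz": 0.09}
    - {"fingers": 0,"x": -16,"y": -130,"z": 0,"wx": 0,"wy": 0,"wz": 0.111}
    - {"fingers": 0,"x": -20,"y": -150,"z": 0,"wx": 0,"wy": 0,"wz": 0.111}

```text
time: 15.98
position: [439.8, -246.2, 465.2]
ee_rot: [180.0, -0.1, 87.8]
wrist_force: [0.8, 0.4, 0.1]
width: 33.0
grasp_force: 30.5
```

Request:
step_arm:
  rows:
    - {"fingers": 0,"x": -5,"y": -10,"z": -5,"wx": -0.003,"wy": -0.08,"wz": 0}
    - {"fingers": 0,"x": -10,"y": -18,"z": -10,"wx": -0.007,"wy": -0.18,"wz": 0}
    - {"fingers": 0,"x": -15,"y": -26,"z": -20,"wx": -0.011,"wy": -0.29,"wz": 0}
    - {"fingers": 0,"x": -20,"y": -33,"z": -30,"wx": -0.015,"wy": -0.4,"wz": 0}
    - {"fingers": 0,"x": -24,"y": -40,"z": -40,"wx": -0.018,"wy": -0.5,"wz": 0}

```text
time: 16.4
position: [415.9, -283.1, 425.2]
ee_rot: [151.0, -0.1, 87.9]
wrist_force: [0.6, 1.2, -0.5]
width: 33.2
grasp_force: 30.5
```

Request:
step_arm:
  rows:
    - {"fingers": 0,"x": 0,"y": 0,"z": -10,"wx": -0.002,"wy": -0.058,"wz": 0}
    - {"fingers": 0,"x": 0,"y": 0,"z": -25,"wx": -0.002,"wy": -0.058,"wz": 0}
    - {"fingers": 0,"x": 0,"y": 0,"z": -25,"wx": -0.002,"wy": -0.058,"wz": 0}
    - {"fingers": 0,"x": 0,"y": 0,"z": -25,"wx": -0.002,"wy": -0.058,"wz": 0}
    - {"fingers": 0,"x": 0,"y": 0,"z": -25,"wx": -0.002,"wy": -0.058,"wz": 0}

```text
time: 16.82
position: [417.5, -282.7, 402.1]
ee_rot: [147.8, -0.1, 88.0]
wrist_force: [-0.1, -0.4, -1.2]
width: 33.0
grasp_force: 30.5
```

Request:
step_arm:
  rows:
    - {"fingers": 0,"x": -3.4,"y": -1.7,"z": 0,"wx": 0,"wy": 0,"wz": 0}
    - {"fingers": 0,"x": 1.9,"y": -1.9,"z": -8.5,"wx": 0,"wy": 0,"wz": 0}
    - {"fingers": 0,"x": 7.2,"y": -2,"z": -17,"wx": 0,"wy": 0,"wz": 0}
    - {"fingers": 0,"x": 12.5,"y": -2.2,"z": -25.4,"wx": 0,"wy": 0,"wz": 0}
    - {"fingers": 0,"x": 12.5,"y": -2.2,"z": -25.4,"wx": 0,"wy": 0,"wz": 0}

```text
time: 17.23
position: [430.3, -284.2, 374.4]
ee_rot: [148.0, -0.3, 88.1]
wrist_force: [0.2, 0.3, -0.7]
width: 33.0
grasp_force: 30.5
```

Request:
step_arm:
  rows:
    - {"fingers": 0,"x": 0,"y": 0,"z": 0,"wx": 0,"wy": 0,"wz": 0}
    - {"fingers": 0,"x": 0,"y": 0,"z": 0,"wx": 0,"wy": 0,"wz": 0}

```text
time: 17.4
position: [429.9, -284.9, 376.4]
ee_rot: [147.8, -0.1, 88.0]
wrist_force: [-0.4, 0.1, -0.2]
width: 33.2
grasp_force: 30.5
```

```bash
python3 - <<'E'
from h import *
np.set_printoptions(precision=1,suppress=True,linewidth=180)
w=cap('wrist','w8.png');o=bot.observe();t=o['position'];Rt=rot(o['ee_rot']);print(t,o['ee_rot'])
hsv=cv2.cvtColor(w['img'],cv2.COLOR_BGR2HSV); m=cv2.inRange(hsv,(2,90,70),(14,200,255))
for y in range(70,250,10):
    x=np.where(m[y,260:390])[0]+260
    if len(x): print(y,x.min(),x.max(),len(x),hsv[y,x[len(x)//2]], Rt.T@(wplane(w,(x.mean(),y),147)-t))
E
```

```text
[ 429.9 -285.1  376.7] [147.8  -0.1  88. ]
70 378 387 8 [ 14 141 219] [119.8  42.1 298.1]
80 378 388 9 [ 14 144 206] [112.3  42.3 298.3]
90 378 387 10 [ 14 147 198] [104.8  41.6 297.8]
100 261 389 16 [ 14 140 215] [ 94.5   9.9 277.8]
110 265 388 14 [ 14 140 218] [ 88.   13.1 279.8]
120 266 388 29 [ 12 185 167] [ 81.    6.8 275.8]
130 264 387 47 [ 11 180  82] [ 74.3  -3.2 269.5]
140 262 389 79 [ 12 177  82] [ 67.9  -8.9 265.9]
150 260 389 43 [ 10 182 206] [ 61.4   1.2 272.3]
160 261 389 47 [  9 172 205] [ 54.9   1.5 272.5]
170 263 389 41 [  9 174 205] [ 48.3   2.5 273.1]
180 284 332 32 [  9 174 199] [ 42.3  -6.2 267.6]
190 268 332 28 [ 10 177 196] [ 35.8  -5.1 268.3]
200 274 332 33 [ 10 171 122] [ 29.6  -7.8 266.6]
210 261 369 34 [ 10 171 122] [ 22.7  -4.8 268.5]
220 260 389 40 [  9 175 125] [ 16.5  -8.  266.5]
230 263 369 35 [  8 163 125] [ 10.   -8.8 265.9]
240 263 368 34 [ 10 177 206] [  3.1  -8.4 266.2]
```

```bash
python3 - <<'E'
from h import *
i=cv2.imread('pics/w8.png');hsv=cv2.cvtColor(i,cv2.COLOR_BGR2HSV)
for y in(160,185,195,205): print(y,[(x,*hsv[y,x]) for x in range(298,342,2)])
E
```

```text
160 [(298, np.uint8(15), np.uint8(129), np.uint8(119)), (300, np.uint8(15), np.uint8(129), np.uint8(123)), (302, np.uint8(15), np.uint8(134), np.uint8(122)), (304, np.uint8(15), np.uint8(129), np.uint8(123)), (306, np.uint8(16), np.uint8(122), np.uint8(123)), (308, np.uint8(9), np.uint8(184), np.uint8(212)), (310, np.uint8(10), np.uint8(178), np.uint8(203)), (312, np.uint8(10), np.uint8(177), np.uint8(202)), (314, np.uint8(10), np.uint8(174), np.uint8(211)), (316, np.uint8(10), np.uint8(178), np.uint8(204)), (318, np.uint8(9), np.uint8(173), np.uint8(201)), (320, np.uint8(9), np.uint8(172), np.uint8(205)), (322, np.uint8(10), np.uint8(177), np.uint8(212)), (324, np.uint8(10), np.uint8(173), np.uint8(209)), (326, np.uint8(9), np.uint8(176), np.uint8(201)), (328, np.uint8(9), np.uint8(170), np.uint8(209)), (330, np.uint8(10), np.uint8(180), np.uint8(203)), (332, np.uint8(11), np.uint8(174), np.uint8(208)), (334, np.uint8(26), np.uint8(95), np.uint8(237)), (336, np.uint8(24), np.uint8(101), np.uint8(234)), (338, np.uint8(24), np.uint8(101), np.uint8(235)), (340, np.uint8(25), np.uint8(1
[... 2680 characters left out ...]
np.uint8(9), np.uint8(170), np.uint8(126)), (316, np.uint8(9), np.uint8(170), np.uint8(120)), (318, np.uint8(9), np.uint8(177), np.uint8(118)), (320, np.uint8(11), np.uint8(185), np.uint8(121)), (322, np.uint8(10), np.uint8(170), np.uint8(126)), (324, np.uint8(9), np.uint8(180), np.uint8(123)), (326, np.uint8(10), np.uint8(182), np.uint8(122)), (328, np.uint8(10), np.uint8(179), np.uint8(114)), (330, np.uint8(9), np.uint8(180), np.uint8(119)), (332, np.uint8(10), np.uint8(161), np.uint8(226)), (334, np.uint8(26), np.uint8(94), np.uint8(237)), (336, np.uint8(24), np.uint8(102), np.uint8(235)), (338, np.uint8(24), np.uint8(98), np.uint8(235)), (340, np.uint8(24), np.uint8(100), np.uint8(242))]
```

Request:
step_arm:
  rows:
    - {"fingers": 0,"x": 2,"y": -0.1,"z": -5.6,"wx": 0,"wy": 0,"wz": 0}
    - {"fingers": 0,"x": 5.5,"y": -0.2,"z": -11,"wx": 0,"wy": 0,"wz": 0}
    - {"fingers": 0,"x": 9,"y": -0.3,"z": -16.5,"wx": 0,"wy": 0,"wz": 0}
    - {"fingers": 0,"x": 12.8,"y": -0.4,"z": -22.6,"wx": 0,"wy": 0,"wz": 0}
    - {"fingers": 0,"x": 12.8,"y": -0.4,"z": -22.6,"wx": 0,"wy": 0,"wz": 0}

```text
time: 17.87
position: [442.8, -284.9, 352.4]
ee_rot: [147.9, -0.2, 88.0]
wrist_force: [0.4, -0.2, -0.9]
width: 33.4
grasp_force: 30.5
```

Request:
step_arm:
  rows:
    - {"fingers": 0,"x": 1.1,"y": 0,"z": -1.7,"wx": 0,"wy": 0,"wz": 0}
    - {"fingers": 0,"x": 2.1,"y": -0.1,"z": -3.4,"wx": 0,"wy": 0,"wz": 0}
    - {"fingers": 0,"x": 3.2,"y": -0.1,"z": -5.1,"wx": 0,"wy": 0,"wz": 0}
    - {"fingers": 0,"x": 4.2,"y": -0.1,"z": -6.8,"wx": 0,"wy": 0,"wz": 0}
    - {"fingers": 0,"x": 4.2,"y": -0.1,"z": -6.8,"wx": 0,"wy": 0,"wz": 0}

```text
time: 18.28
position: [446.8, -285.5, 347.0]
ee_rot: [147.8, -0.1, 88.0]
wrist_force: [0.6, -0.4, -0.7]
width: 33.0
grasp_force: 30.5
```

Request:
step_arm:
  rows:
    - {"fingers": 0,"x": 0.5,"y": 0,"z": -0.8,"wx": 0,"wy": 0,"wz": 0}
    - {"fingers": 0,"x": 1.1,"y": 0,"z": -1.7,"wx": 0,"wy": 0,"wz": 0}
    - {"fingers": 0,"x": 1.1,"y": 0,"z": -1.7,"wx": 0,"wy": 0,"wz": 0}

```text
time: 18.53
position: [447.8, -285.6, 345.7]
ee_rot: [147.8, -0.1, 88.0]
wrist_force: [-1.5, 0.4, 0.5]
width: 33.1
grasp_force: 30.8
```

Request:
step_arm:
  rows:
    - {"fingers": 0,"x": 0.5,"y": 0,"z": -0.8,"wx": 0,"wy": 0,"wz": 0}
    - {"fingers": 0,"x": 1.1,"y": 0,"z": -1.7,"wx": 0,"wy": 0,"wz": 0}
    - {"fingers": 0,"x": 1.1,"y": 0,"z": -1.7,"wx": 0,"wy": 0,"wz": 0}

```text
time: 18.78
position: [448.2, -286.0, 345.3]
ee_rot: [147.9, -0.1, 88.0]
wrist_force: [-14.0, 3.0, 15.7]
width: 33.3
grasp_force: 32.9
```

Request:
step_arm:
  rows:
    - {"fingers": 0.5,"x": 0.3,"y": 0,"z": -0.4,"wx": 0,"wy": 0,"wz": 0}
    - {"fingers": 0.7,"x": 0.8,"y": 0,"z": -1.3,"wx": 0,"wy": 0,"wz": 0}
    - {"fingers": 1,"x": 1.3,"y": 0,"z": -2.1,"wx": 0,"wy": 0,"wz": 0}
    - {"fingers": 1,"x": 1.3,"y": 0,"z": -2.1,"wx": 0,"wy": 0,"wz": 0}
    - {"fingers": 1,"x": 1.3,"y": 0,"z": -2.1,"wx": 0,"wy": 0,"wz": 0}

```text
time: 19.2
position: [450.4, -285.4, 341.5]
ee_rot: [147.8, -0.1, 88.0]
wrist_force: [0.2, 0.2, -1.3]
width: 85.6
grasp_force: 0.1
```

Request:
step_arm:
  rows:
    - {"fingers": 1,"x": 0,"y": 0,"z": 0,"wx": 0,"wy": 0,"wz": 0}
    - {"fingers": 1,"x": 0,"y": 0,"z": 0,"wx": 0,"wy": 0,"wz": 0}
    - {"fingers": 1,"x": 0,"y": 0,"z": 0,"wx": 0,"wy": 0,"wz": 0}

```text
time: 19.45
position: [450.3, -285.5, 341.7]
ee_rot: [147.8, -0.1, 88.0]
wrist_force: [-0.3, -0.0, -0.5]
width: 85.0
grasp_force: 0.1
```

Request:
step_arm:
  rows:
    - {"fingers": 1,"x": -3,"y": 0.1,"z": 5,"wx": 0,"wy": 0,"wz": 0}
    - {"fingers": 1,"x": -10,"y": 0.3,"z": 16,"wx": 0,"wy": 0,"wz": 0}
    - {"fingers": 1,"x": -20,"y": 0.6,"z": 32,"wx": 0,"wy": 0,"wz": 0}
    - {"fingers": 1,"x": -32,"y": 1,"z": 52,"wx": 0,"wy": 0,"wz": 0}
    - {"fingers": 1,"x": -45,"y": 1.5,"z": 72,"wx": 0,"wy": 0,"wz": 0}

```text
time: 19.87
position: [404.7, -283.7, 414.6]
ee_rot: [147.8, -0.1, 88.0]
wrist_force: [-0.6, -0.6, 0.9]
width: 85.0
grasp_force: 0.0
```

Request:
step_arm:
  rows:
    - {"fingers": 1,"x": -8,"y": -10,"z": 35,"wx": 0,"wy": 0,"wz": 0}
    - {"fingers": 1,"x": -8,"y": -30,"z": 70,"wx": 0,"wy": 0.05,"wz": 0}
    - {"fingers": 1,"x": -8,"y": -50,"z": 90,"wx": 0,"wy": 0.12,"wz": 0}
    - {"fingers": 1,"x": -8,"y": -70,"z": 100,"wx": 0,"wy": 0.2,"wz": 0}
    - {"fingers": 1,"x": -8,"y": -70,"z": 100,"wx": 0,"wy": 0.2,"wz": 0}

```text
time: 20.28
position: [397.1, -358.2, 517.8]
ee_rot: [159.1, 0.7, 87.7]
wrist_force: [0.8, -0.5, 0.8]
width: 85.2
grasp_force: 0.0
```

Request:
step_arm:
  rows:
    - {"fingers": 1,"x": 0,"y": 0,"z": 0,"wx": 0,"wy": 0,"wz": 0}
    - {"fingers": 1,"x": 0,"y": 0,"z": 0,"wx": 0,"wy": 0,"wz": 0}
    - {"fingers": 1,"x": 0,"y": 0,"z": 0,"wx": 0,"wy": 0,"wz": 0}

```text
time: 20.53
position: [397.1, -352.8, 512.7]
ee_rot: [159.3, 0.2, 88.1]
wrist_force: [0.5, 0.1, 0.4]
width: 85.4
grasp_force: 0.0
```

```bash
python3 - <<'E'
from h import *
np.set_printoptions(precision=1,suppress=True,linewidth=180)
w=cap('wrist','w9.png');a=cap('scene','a9.png');b=cap('side','b9.png');o=bot.observe();print(o['position'],o['ee_rot'])
json.dump({k:np.array(w[k]).tolist() for k in('K','xyz','attitude')},open('w9.json','w'))
F=np.array([573.2,-290,147.]);pz=np.array([-.5296,.0194,.848]);py=np.array([.0366,.9993,0]);px=np.cross(py,pz)
def masks(i): 
    h=cv2.cvtColor(i,cv2.COLOR_BGR2HSV); return cv2.inRange(h,(9,195,100),(20,255,255))
def proj(c,P):
    v=rot(c['attitude']).T@(P-np.array(c['xyz']));K=np.array(c['K'])
    return K[:2,:2]@(v[:2]/v[2])+K[:2,2]
def wproj(c,P):
    v=rot(c['attitude']).T@(P-np.array(c['xyz']));K=np.array(c['K']);t=np.arctan2(np.hypot(*v[:2]),v[2]);return K[0,0]*t*v[:2]/np.hypot(*v[:2])+K[:2,2]
for n,c,pr in(('w',w,wproj),('a',a,proj),('b',b,proj)):
    m=masks(c['img'])
    q=pr(c,F+60*pz).astype(int); s=np.zeros_like(m); x0,y0=max(q[0]-60,0),max(q[1]-60,0); s[y0:q[1]+60,x0:q[0]+60]=255; m&=s
    for k in cv2.findContours(m,0,1)[0]:
        if cv2.contourArea(k)>25: print(n,cv2.approxPolyDP(k,2.5 if n=='w' else 1.5,True)[:,0].tolist())
    for nm,P in(('captop',F),('pivot+12',F+36*pz+12*py),('hL',F+103*pz-30*px),('hR',F+103*pz+30*px),('hL+12',F+103*pz-30*px+12*py),('hL-12',F+103*pz-30*px-12*py)): print(n,nm,pr(c,P))
E
```

```text
[ 397.1 -353.1  513.1] [159.3   0.3  88.1]
w [[289, 125], [289, 153], [333, 153], [333, 127]]
w [[342, 127], [342, 153], [373, 152], [373, 131], [352, 122]]
w captop [357.4 137.9]
w pivot+12 [353.3 124.4]
w hL [301.9 136.9]
w hR [383.9 137.8]
w hL+12 [301.9 120.8]
w hL-12 [302.  152.9]
a captop [200.3 183. ]
a pivot+12 [207.  172.2]
a hL [220.5 147.4]
a hR [202.6 145.1]
a hL+12 [223.3 149.2]
a hL-12 [217.7 145.7]
b [[442, 154], [427, 157], [425, 154], [406, 169], [419, 161], [434, 159]]
b [[430, 134], [425, 136], [413, 151], [402, 158], [410, 153], [416, 153], [421, 150], [420, 146], [416, 149], [415, 147]]
b captop [406.  160.3]
b pivot+12 [410.  154.4]
b hL [436.2 148. ]
b hR [420.5 126.8]
b hL+12 [432.7 149.9]
b hL-12 [439.6 146.1]
```

```bash
python3 - <<'E'
from h import *
np.set_printoptions(precision=1,suppress=True,linewidth=180)
c=json.load(open('w9.json'));i=cv2.imread('pics/w9.png');h=cv2.cvtColor(i,cv2.COLOR_BGR2HSV)
def wproj(c,P):
    v=rot(c['attitude']).T@(P-np.array(c['xyz']));K=np.array(c['K']);t=np.arctan2(np.hypot(*v[:2]),v[2]);return K[0,0]*t*v[:2]/np.hypot(*v[:2])+K[:2,2]
def proj(c,P):
    v=rot(c['attitude']).T@(P-np.array(c['xyz']));K=np.array(c['K'])
    return K[:2,:2]@(v[:2]/v[2])+K[:2,2]
m=cv2.inRange(h,(5,130,60),(12,194,255)); m[:,:300]=0;m[:,400:]=0
F=np.array([573.2,-290,147.]);pz=np.array([-.5296,.0194,.848]);py=np.array([.0366,.9993,0]);px=np.cross(py,pz)
for y in(75,85,95,105,165,175,185,195,205,215,225):
    x=np.where(m[y])[0]; print(y,(x.min(),x.max(),len(x)) if len(x) else None)
for s in(-70,-40,40,70): print(s,[wproj(c,F+s*py+k*px) for k in(-8,8)],'bottom',[wproj(c,F+s*py+k*px-30*pz) for k in(-8,8)])
for s in(-100,100): print('panel end',wproj(c,F-4*pz+s*py))
for y in(125,139,150): print(y,[(x,*map(int,h[y,x])) for x in range(284,384,4)])
# bias of fixed cameras on the rack clip
ux=np.array([.94,-.342,0]);G=np.array([496.2,226.9,189.])
print('side pred',proj(B,G-30*ux),proj(B,G+30*ux),'obs (263,276) (253,257)'); print('scene pred',proj(A,G-30*ux),proj(A,G+30*ux),'obs (383,243) (365,252)')
E
```

```text
75 (np.int64(345), np.int64(378), 30)
85 (np.int64(327), np.int64(378), 30)
95 (np.int64(346), np.int64(380), 28)
105 (np.int64(346), np.int64(368), 23)
165 (np.int64(346), np.int64(368), 23)
175 (np.int64(346), np.int64(368), 23)
185 (np.int64(346), np.int64(378), 30)
195 (np.int64(344), np.int64(377), 28)
205 (np.int64(345), np.int64(364), 20)
215 None
225 None
-70 [array([348.4, 206.6]), array([364. , 207.3])] bottom [array([352. , 201.8]), array([366.5, 202.5])]
-40 [array([348.9, 177.4]), array([364.7, 177.9])] bottom [array([352.4, 174.7]), array([367.1, 175.2])]
40 [array([349.6,  98.2]), array([365.8,  98.3])] bottom [array([353.2, 101.3]), array([368.1, 101.5])]
70 [array([349.7,  69.1]), array([365.8,  69.1])] bottom [array([353.3,  74.3]), array([368.2,  74.3])]
panel end [355.9 234.4]
panel end [358.1  41.7]
125 [(284, 13, 233, 217), (288, 13, 255, 182), (292, 13, 254, 180), (296, 12, 225, 180), (300, 12, 219, 163), (304, 10, 177, 147), (308, 13, 146, 96), (312, 15, 116, 88), (316, 16, 102, 105), (320, 16, 108, 106), (324, 16, 106, 101), (328, 15, 110, 109), (332, 16, 121
[... 725 characters left out ...]
, 215), (376, 27, 94, 216), (380, 23, 104, 213)]
150 [(284, 15, 241, 215), (288, 15, 244, 214), (292, 13, 255, 196), (296, 13, 237, 201), (300, 12, 236, 200), (304, 13, 246, 200), (308, 13, 243, 197), (312, 12, 227, 200), (316, 13, 239, 197), (320, 13, 241, 188), (324, 12, 224, 180), (328, 13, 249, 172), (332, 13, 239, 203), (336, 25, 41, 112), (340, 46, 23, 121), (344, 13, 237, 218), (348, 15, 247, 220), (352, 16, 244, 216), (356, 13, 243, 187), (360, 13, 232, 218), (364, 13, 243, 216), (368, 13, 245, 213), (372, 12, 241, 218), (376, 26, 93, 216), (380, 23, 105, 214)]
side pred [262.5 275. ] [251.7 254.1] obs (263,276) (253,257)
scene pred [388.1 243.3] [364.4 252.7] obs (383,243) (365,252)
```

```bash
python3 - <<'E'
from h import *
np.set_printoptions(precision=1,suppress=True,linewidth=180)
c=json.load(open('w9.json'));i=cv2.imread('pics/w9.png');h=cv2.cvtColor(i,cv2.COLOR_BGR2HSV)
m=cv2.inRange(h,(9,195,90),(20,255,255)); m[:100]=0;m[175:]=0;m[:,:230]=0;m[:,400:]=0
for k in cv2.findContours(m,0,1)[0]:
    if cv2.contourArea(k)>25: print(cv2.approxPolyDP(k,2,True)[:,0].tolist())
def wproj(P):
    v=rot(c['attitude']).T@(P-np.array(c['xyz']));K=np.array(c['K']);t=np.arctan2(np.hypot(*v[:2]),v[2]);return K[0,0]*t*v[:2]/np.hypot(*v[:2])+K[:2,2]
pz0=np.array([-.5296,.0194,.848]);py=np.array([.0366,.9993,0]);F0=np.array([573.2,-290,147.])
from scipy.spatial.transform import Rotation as R
for dx in(0,):
  for th in(0,3,5,7,9):
    pz=R.from_rotvec(-np.radians(th)*py).apply(pz0);px=np.cross(py,pz);F=F0-26*pz0+26*pz
    print(th,'tips',wproj(F+103*pz-30*px)[0],wproj(F+103*pz+30*px)[0],'barrel',wproj(F+36*pz-5*px)[0],wproj(F+36*pz+5*px)[0],'cap',wproj(F+40*py-8*px)[0],wproj(F+40*py+8*px)[0],wproj(F+40*py+8*px-30*pz)[0])
y=100
print([(x,*map(int,h[98,x])) for x in range(338,376,2)])
E
```

```text
[[280, 125], [280, 153], [333, 153], [333, 127]]
[[342, 127], [342, 153], [351, 155], [373, 152], [373, 131], [360, 128], [352, 122]]
0 tips 301.92126952776226 383.9435903992326 barrel 347.61124695812197 358.6738915087841 cap 349.6467245460348 365.7577347560495 368.1193176947102
3 tips 293.79858621427286 374.3280731764989 barrel 344.1006424521656 355.04646610755435 cap 348.35418884926526 364.3371202835714 368.27436230217893
5 tips 288.6379995198889 367.84780545815295 barrel 341.7977513633421 352.63924440898495 cap 347.5140605309555 363.38215264452657 368.36583191352963
7 tips 283.69293375556674 361.338641237074 barrel 339.5298737085176 350.2463849902394 cap 346.6925430299272 362.4225296461896 368.44763306017524
9 tips 278.97164285621767 354.82418088491494 barrel 337.3011365379186 347.87254483150406 cap 345.890757636621 361.4596848740392 368.519646115768
[(338, 15, 131, 111), (340, 16, 129, 99), (342, 15, 124, 109), (344, 16, 124, 109), (346, 12, 149, 125), (348, 9, 177, 157), (350, 9, 176, 162), (352, 9, 178, 152), (354, 10, 181, 156), (356, 9, 181, 159), (358, 9, 172, 157), (360, 10, 180, 152), (362, 9, 176, 162), (364, 9, 176, 164), (366, 9, 176, 161), (368, 10, 187, 169), (370, 155, 37, 41), (372, 28, 97, 220), (374, 29, 89, 221)]
```

```bash
python3 - <<'E'
from h import *
np.set_printoptions(precision=1,suppress=True,linewidth=180)
c=json.load(open('w9.json'))
pz=np.array([-.5296,.0194,.848]);py=np.array([.0366,.9993,0]);px=np.cross(py,pz);F=np.array([573.2,-290,147.]);M=np.c_[px,py,pz]
T={}
for n,p,q in(('L',(280,139),(438,156.5)),('R',(373,142),(427.5,135))):
    P,e=tri(wray(c,p),ray(B,q)); T[n]=P; print(n,P,e,'panel axes from cap top',M.T@(P-F))
print(np.linalg.norm(T['L']-T['R']))
a=cv2.imread('pics/a9.png');h=cv2.cvtColor(a,cv2.COLOR_BGR2HSV)
m=cv2.inRange(h,(7,150,60),(22,255,255));m[:,:180]=0;m[:,250:]=0;m[:120]=0;m[215:]=0
for k in cv2.findContours(m,0,1)[0]:
    if cv2.contourArea(k)>20: print('a',cv2.contourArea(k),cv2.approxPolyDP(k,1.5,True)[:,0].tolist())
b=cv2.imread('pics/b9.png');h=cv2.cvtColor(b,cv2.COLOR_BGR2HSV)
m=cv2.inRange(h,(7,150,60),(22,255,255));m[:,:380]=0;m[:,460:]=0;m[:110]=0;m[185:]=0
for k in cv2.findContours(m,0,1)[0]:
    if cv2.contourArea(k)>20: print('b',cv2.contourArea(k),cv2.approxPolyDP(k,1.5,True)[:,0].tolist())
E
```

```text
L [ 482.9 -287.3  200. ] 3.6415069319452624 panel axes from cap top [-48.5  -0.6  92.8]
R [ 533.9 -294.1  236.9] 15.459265111784662 panel axes from cap top [14.4 -5.6 97. ]
63.27933062340249
a 748.5 [[206, 143], [196, 174], [191, 178], [186, 173], [181, 180], [210, 200], [214, 193], [212, 191], [211, 193], [203, 186], [212, 173], [207, 175], [204, 180], [205, 184], [201, 186], [202, 189], [196, 190], [199, 184], [201, 184], [200, 181], [205, 170], [209, 166], [214, 169], [226, 151], [220, 148], [209, 162], [208, 159], [212, 147]]
b 771.5 [[431, 133], [424, 135], [409, 153], [397, 159], [397, 164], [386, 169], [387, 176], [399, 169], [402, 171], [407, 170], [398, 180], [399, 183], [410, 173], [410, 184], [416, 184], [417, 179], [415, 177], [417, 177], [418, 171], [416, 171], [417, 166], [415, 165], [418, 162], [436, 159], [443, 155], [442, 153], [428, 157], [421, 145]]
```

```bash
python3 - <<'E'
from h import *
from scipy.optimize import least_squares
np.set_printoptions(precision=2,suppress=True)
c=json.load(open('w9.json'))
def wproj(P):
    v=rot(c['attitude']).T@(P-np.array(c['xyz']));K=np.array(c['K']);t=np.arctan2(np.hypot(*v[:2]),v[2]);return K[0,0]*t*v[:2]/np.hypot(*v[:2])+K[:2,2]
def proj(c,P):
    v=rot(c['attitude']).T@(P-np.array(c['xyz']));K=np.array(c['K']);return K[:2,:2]@(v[:2]/v[2])+K[:2,2]
pz0=np.array([-.5296,.0194,.848]);py0=np.array([.0366,.9993,0]);F0=np.array([573.2,-290,147.])
L={'w':(280,139),'a':(223,149.5),'b':(439.5,157)};Rr={'w':(351,138.5),'a':(209,145),'b':(427.5,134)}
# triangulate each tip from 3 rays, report in panel axes
M=np.c_[np.cross(py0,pz0),py0,pz0]
for n,d in(('L',L),('R',Rr)):
    rs=[wray(c,d['w']),ray(A,d['a']),ray(B,d['b'])]
    Am=sum(np.eye(3)-np.outer(v,v) for o,v in rs);bm=sum((np.eye(3)-np.outer(v,v))@o for o,v in rs)
    P=np.linalg.solve(Am,bm); print(n,P,'rel',M.T@(P-F0),'res',[np.linalg.norm(np.cross(P-o,v)) for o,v in rs])
    d['P']=M.T@(P-F0)
d=Rr['P']-L['P'];print('span',np.linalg.norm(d),'tilt',np.degrees(np.arctan2(-d[2],d[0])),'yaw',np.degrees(np.arctan2(d[1],d[0])),'mid',(Rr['P']+L['P'])/2)
E
```

```text
L [ 481.67 -289.41  202.14] rel [-48.36  -2.76  95.25] res [np.float64(1.736494081986306), np.float64(3.962595200836131), np.float64(2.6373949902053986)]
R [ 523.68 -289.94  239.83] rel [  7.23  -1.75 104.95] res [np.float64(0.927222172561601), np.float64(0.8542488841960121), np.float64(0.2334144340399436)]
span 56.44055848274567 tilt -9.89845524518104 yaw 1.0431603353229733 mid [-20.57  -2.26 100.1 ]
```

The clip is on fully. It stands 100 mm above the cap top at the handle tips, about 1° off square and about 2 mm off centre. Cap and clip lean together by the slot's play. A settling check before handing in.

Request:
step_arm:
  rows:
    - {"fingers": 1,"x": 0,"y": 0,"z": 0,"wx": 0,"wy": 0,"wz": 0}
    - {"fingers": 1,"x": 0,"y": 0,"z": 0,"wx": 0,"wy": 0,"wz": 0}
    - {"fingers": 1,"x": 0,"y": 0,"z": 0,"wx": 0,"wy": 0,"wz": 0}
    - {"fingers": 1,"x": 0,"y": 0,"z": 0,"wx": 0,"wy": 0,"wz": 0}
    - {"fingers": 1,"x": 0,"y": 0,"z": 0,"wx": 0,"wy": 0,"wz": 0}

```text
time: 21.1
position: [397.2, -354.0, 513.7]
ee_rot: [159.3, 0.3, 88.0]
wrist_force: [-0.6, -0.7, -0.3]
width: 84.9
grasp_force: 0.0
```

```bash
python3 - <<'E'
from h import *
for n,f0,f9,roi in(('scene','a.png','a9.png',(175,135,60,75)),('side','b.png','b9.png',(385,125,60,65))):
    i=cap(n)['img'];j=cv2.imread('pics/'+f9);x,y,w,h=roi
    d=cv2.absdiff(cv2.GaussianBlur(i,(5,5),0),cv2.GaussianBlur(j,(5,5),0)).max(2)
    print(n,'clip moved px',(d[y:y+h,x:x+w]>40).sum())
    d=cv2.absdiff(cv2.GaussianBlur(i,(5,5),0),cv2.GaussianBlur(cv2.imread('pics/'+f0),(5,5),0)).max(2)
    m=(d>45).astype(np.uint8)
    for k in cv2.findContours(m,0,1)[0]:
        if cv2.contourArea(k)>15: print(' changed since start',cv2.boundingRect(k))
E
```

```text
scene clip moved px 0
 changed since start (406, 313, 18, 9)
 changed since start (371, 274, 13, 19)
 changed since start (364, 256, 5, 9)
 changed since start (369, 252, 17, 20)
 changed since start (383, 245, 5, 8)
 changed since start (288, 245, 32, 46)
 changed since start (282, 222, 31, 14)
 changed since start (218, 221, 36, 15)
 changed since start (293, 198, 12, 8)
 changed since start (308, 187, 274, 53)
 changed since start (180, 173, 32, 28)
 changed since start (378, 172, 41, 19)
 changed since start (209, 148, 17, 19)
 changed since start (264, 146, 219, 65)
 changed since start (198, 142, 15, 31)
 changed since start (405, 84, 18, 5)
 changed since start (200, 60, 16, 14)
 changed since start (182, 54, 16, 26)
 changed since start (203, 51, 23, 21)
 changed since start (184, 38, 5, 8)
 changed since start (442, 28, 7, 49)
 changed since start (205, 10, 21, 6)
 changed since start (373, 4, 35, 84)
 changed since start (415, 0, 37, 9)
 changed since start (193, 0, 6, 6)
side clip moved px 0
 changed since start (604, 401, 7, 5)
 changed since start (222, 362, 22, 20)
 cha
[... 170 characters left out ...]
start (415, 260, 17, 12)
 changed since start (374, 259, 66, 221)
 changed since start (289, 257, 61, 39)
 changed since start (231, 255, 39, 58)
 changed since start (441, 249, 122, 231)
 changed since start (554, 244, 38, 72)
 changed since start (393, 242, 11, 11)
 changed since start (379, 238, 7, 11)
 changed since start (587, 231, 9, 9)
 changed since start (376, 208, 29, 31)
 changed since start (596, 163, 44, 63)
 changed since start (408, 152, 35, 16)
 changed since start (608, 146, 24, 11)
 changed since start (381, 134, 50, 42)
 changed since start (632, 79, 8, 17)
 changed since start (599, 48, 41, 103)
 changed since start (627, 12, 13, 35)
 changed since start (463, 0, 94, 100)
```

```bash
python3 -c "
from station import bot
print(bot.sign_off())"
```

```text
the job is handed in; nothing more can be done
None
```

I handed the job in at about 21 s: the cap is fully down on the panel's edge, centred to about 1 mm, and the orange clip is fully down across its middle, about 2 mm off centre and 1° off square. Cap and clip lean together about 10° towards the low side, probably from the slot's play on the panel, and were not moving; I saw no sign the blue clip or the rest of the bench was disturbed.

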